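Fetch the filter module from behind the cans

TASK

The metal filter module at the back of the parts tray must go on test, but three round cans stand in front of it. First stand all three cans together, upright, in the round dish; then take the module out and set it upright, fully down in the pocket of the test dock; and only then put each can back, upright, in the same front bay of the tray that it came from. Do not topple anything, and leave the tape roll, the screwdriver and the meter where they are.

Things in the scene. Friction and masses are not known exactly. Their poses are not given: they have to be found in the camera images.
- spray_can: Slim aluminium spray can, loose, 36 mm diameter, about 0.16 kg; straight wall from its foot to 98 mm up, then a sloping shoulder and a narrow white cap (22 mm diameter), 124 mm tall in all. Starts standing in one of the three front bays of the tray (which one varies). Origin: centre of its underside, z up.
- capacitor: Black capacitor can, loose, 42 mm diameter, about 0.22 kg; straight wall to 104 mm up, with two small brass screw terminals on top, 117 mm tall in all. Starts standing in one of the three front bays of the tray. Origin: centre of its underside, z up.
- canister: White plastic canister with a broad flat grey lid, loose, 40 mm diameter, about 0.14 kg; straight wall to 96 mm up, lid 41 mm diameter, 112 mm tall in all. Starts standing in one of the three front bays of the tray. Origin: centre of its underside, z up.
- module: Filter module, loose: aluminium box 36 mm (its x) by 100 mm (its y) by 70 mm tall, about 0.35 kg, white top with two brass connectors (10 mm diameter, to 79 mm up) near its ends. It stands at the back of the tray, long side along the tray's y, 6 to 14 mm behind the cans. Either end may go either way in the dock. Origin: centre of its underside, z up.
- tray: Fixed grey plastic tray, 124 mm (its x) by 246 mm (its y), floor 4 mm thick, rim 14 mm high. Two low ribs, 14 mm thick (to 14 mm above the table), at its y = -42 and +42 mm part its front (-x) into three bays, 70 mm wide, centred at its x = -28 mm and y = -84, 0, +84 mm; each can starts near the centre of a bay. The back (+x) is one open strip where the module stands. Origin: centre of its underside, z up.
- dish: Fixed round aluminium dish, 124 mm inside diameter, wall 4 mm, floor 4 mm thick, rim 18 mm high; the three cans fit in it side by side in a triangle. Origin: centre of its underside, z up.
- dock: Fixed grey test dock, 110 mm (its x) by 170 mm (its y), with a shallow rectangular pocket in a black frame, centred on its origin: 56 mm (its x) by 120 mm (its y) inside, floor 12 mm and rim 24 mm above the table. Two small brass contacts lie flush in the pocket. The module stands in it with its long side along the pocket's. Origin: centre of its underside, z up.
- tape_roll: Bystander: roll of black tape lying flat, 64 mm diameter, 18 mm high, loose, beyond the tray. Origin: centre of its underside.
- screwdriver: Bystander: screwdriver, 170 mm long, lying on the table beyond and to the robot's left, loose. Origin: the middle of its underside, x along it to the tip.
- meter: Bystander: yellow handheld meter lying on its back, 130 mm (its x) by 70 mm by 37 mm high, loose, on the table beyond and to the robot's right. Origin: centre of its underside.
Mind the look-alikes: they are no part of the job. What is shaped like the dock but green is not meant.

How it is judged:
By the outcome, as a careful person would: the job done as asked, in the order asked, and still so for the second after the job is handed in, with the robot touching nothing.
It also fails if it takes over 144 s, if anything falls off the work surface, if the arm or the gripper's body presses on something with over 40 N, if the wrist force passes 120 N, or if a joint passes its speed limit or range.

ROBOT

A 7-joint arm with a two-finger parallel gripper is mounted at the origin on the work surface. World frame = base frame: x ahead of the robot, y to its left, z up, the work surface at z = 0. Lengths are in m, angles in rad, forces in N, time in s.
With the tool pointing down it reaches from about 0.425 to 1.025 m from the base axis. Payload 9.4 kg.
Tool frame: the origin (TCP) lies midway between the tips of the shut fingers; the grasp point (between the pads) lies grip_depth behind it (grip_depth is the distance from the TCP to the grasp point, in m); y points along the fingers, x is the direction in which the jaws open and shut, and the axes are right-handed (so a half turn about y gives the same grasp; the last joint's range is limited). The gripper opens to 93 mm and grips with 3 to 60 N. Pads are 15 mm wide; open, the fingers measure 128 mm over their backs; the gripper's body (75 mm by 188 mm) begins 65 mm behind the grasp point.
Start: joints at [-1.227, 0.599, -0.003, 1.599, 0.002, 0.943, -0.08], TCP at [0.296, 0.662, 0.219] pointing down, gripper open.
Joint ranges: [-2.57, 2.57], [-0.35, 1.97], [-1.29, 1.29], [0.11, 2.56], [-1.05, 4.19], [0.11, 1.86], [-2.63, 2.63]. Speed limits (rad/s): [2.22, 2.22, 3.01, 3.01, 3.14, 3.14, 3.14].

INTERFACE

Orientations are given as [roll, pitch, yaw] about the fixed x, y, z axes, in that order (R = Rz(yaw) Ry(pitch) Rx(roll)).
In Python, from plant import sense, camera, job_done, trace, grip_depth gives the robot as it stands.
- The arm moves only by the shell command python3 -m pendant 'ROWS' [FORCE]. ROWS is a JSON object of lists of equal length, an entry for each row: "offset": the shift along the tool's x, y, z in cm, a list of three; "twist": the turn, a rotation vector about the tool's x, y, z in rad, a list of three; "claw": the finger opening in cm, from 0 to 9.3. In form: {"offset": [[dx, dy, dz], ...], "twist": [[ax, ay, az], ...], "claw": [claw, ...]}. A call has 1 to 12 rows; each row shifts and turns the pose as measured when the row begins, along the tool's axes as they then stand; what a row does not reach is not made up. A row lasts 1/10 s, in which the tool goes at most 50 mm and 8.59 degrees, less where a joint would pass 70% of its speed; a pose out of reach is approached as far as the arm can. A call is refused whole if a number of a shift passes 5 or a number of a turn 0.15, either way. A call with a gripper value outside its range is refused whole. The fingers move at their own pace and stop on an object; FORCE is the grip in N (left out, the last holds). Time passes only in rows, so rows that do not move let the fingers close. It gives the time, the measured TCP pose, the force and the opening at its end, in the units of the state.
- sense(): the state, without advancing time (a new reading comes with each control period).
- camera(name): name is "side" or "top"; returns a dict with "color" (420x560x3 uint8, red, green, blue), "mtx" (3x3 intrinsics, pixels), "xyz" and "attitude" of the camera in the world. Camera axes: x right, y up, looking along -z (the intrinsics and any distortion apply to the point x, -y, -z); pixel columns grow to the right and rows downward; lengths in m; the calibration is good to about 2 mm. A picture is of the moment at which its call begins. There is no depth.
- job_done(): hands the job in, once; it reports no verdict.
Trained networks look in a picture, given as the dict that the camera call returned (one of the last four; its "shot" number tells which), for a name from the list of things; names that differ only in an ending like _2 or _b are one class to them, and where a whole thing is asked for, a point or a joint stands for the part that bears it (a point fixed in the world has none). Each returns a list of dicts, best first, with "p" (0 to 1); they miss things now and then, are a little off and sometimes report something else, mostly with a low value. They report only what shows in the picture. A call takes as long as a camera call. They do not tell look-alikes from the thing itself.
- trace(picture, name): "region" (420x560 bool, what is visible of it) and "box" ([centre column, centre row, width, height] in pixels, round what is visible of it).
The state is a dict: "t": time; "joint_pos": joint angles; "qvel": joint speeds; "joint_efforts": joint torques, N m; "ee_pos": TCP position; "tcp_rot": TCP orientation; "force": force on the tool from outside, world axes, zero at the start; "ft_torque": the same for the moment, N m; "opening": opening from 0.0 (shut) to 1.0 (fully open).
Only numpy, scipy, OpenCV 4.12 (cv2) and the standard library are available. Lean on these libraries where they do the work, as an engineer would, in place of code of your own. Each camera call takes 0.05 s, during which the arm holds its last target. There are 200 camera calls.

## Working session

There is one attempt and no reset: what is moved stays moved. The work goes in short steps, Python scripts to look and compute and a shell command to move; the robot and the scene stay as the last step left them, time stands still between calls to the robot, and variables do not carry over. Pictures are saved under pics/ and viewed, about 12 in all and at most 16, crops included, and the job is handed in when it is done.

```bash
ls; mkdir -p pics
python3 - <<'E'
from plant import *
import cv2,numpy as np
print(grip_depth, sense())
for n in("side","top"):
    c=camera(n); cv2.imwrite(f"pics/{n}0.png",c["color"][:,:,::-1]); print(n,c["mtx"],c["xyz"],c["attitude"],[k for k in c])
    for o in "spray_can capacitor canister module tray dish dock tape_roll screwdriver meter".split():
        print(o,[(round(d["p"],2),np.round(d["box"]).astype(int).tolist()) for d in trace(c,o)])
E
```

```text
pics
0.0188 {'t': 0.0, 'joint_pos': array([-1.22673796,  0.60011828, -0.00253232,  1.60011124,  0.00180945,
        0.94291658, -0.07978489]), 'qvel': array([-5.65072704e-04, -1.06591808e-03,  4.90459153e-04, -7.28922612e-04,
       -6.99909219e-04,  8.46305445e-04, -1.26948507e-06]), 'joint_efforts': array([-2.67580554e-04, -7.65070510e+01,  1.49797205e+00, -2.52348644e+01,
       -5.23143425e-02,  1.69088866e-02,  1.48611143e-04]), 'ee_pos': array([0.29595522, 0.66131087, 0.21777174]), 'tcp_rot': array([-1.57095245e+00,  1.54368039e-03,  1.15010797e+00]), 'force': array([ 0.62128009,  0.07853674, -0.03173519]), 'ft_torque': array([ 0.01925578, -0.02801882,  0.0475456 ]), 'opening': 1.0016230733359968}
side [[434.29339173   0.         279.4582703 ]
 [  0.         434.29339173 210.72113091]
 [  0.           0.           1.        ]] [0.33643854 0.6011199  0.76434307] [ 0.72006427 -0.01936354 -2.75931805] ['color', 'mtx', 'xyz', 'attitude', 'shot']
spray_can [(0.78, [264, 232, 18, 50])]
capacitor [(0.58, [282, 206, 20, 44])]
canister [(0.58, [297, 183, 15, 49])]
module [(0.98, [258, 2
[... 263 characters left out ...]
0.64, [246, 125, 41, 44])]
top [[471.48693993   0.         281.95020477]
 [  0.         471.48693993 208.29798939]
 [  0.           0.           1.        ]] [0.3999612  0.00136896 1.08917253] [ 0.14170496  0.02458347 -1.57115331] ['color', 'mtx', 'xyz', 'attitude', 'shot']
spray_can [(0.63, [250, 203, 22, 19]), (0.59, [432, 241, 65, 59])]
capacitor [(0.67, [289, 204, 19, 28])]
canister [(0.71, [322, 209, 24, 27])]
module [(0.78, [284, 185, 48, 17])]
tray []
dish [(0.68, [432, 241, 63, 58])]
dock [(0.9, [162, 226, 78, 57]), (0.76, [136, 320, 83, 67])]
tape_roll [(0.89, [313, 122, 22, 27])]
screwdriver [(0.58, [211, 125, 42, 19])]
meter [(0.77, [408, 116, 57, 30]), (0.54, [324, 208, 21, 27])]
```

View images.

View pics/side0.png

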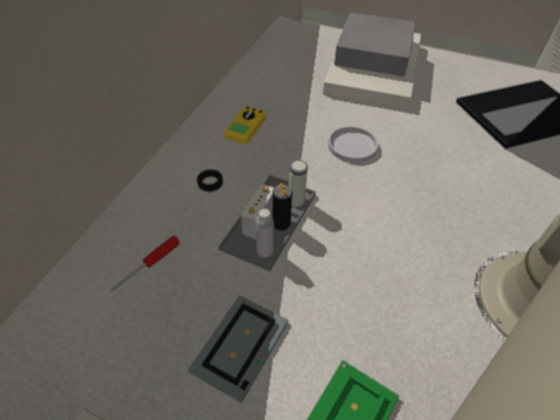

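View pics/top0.png

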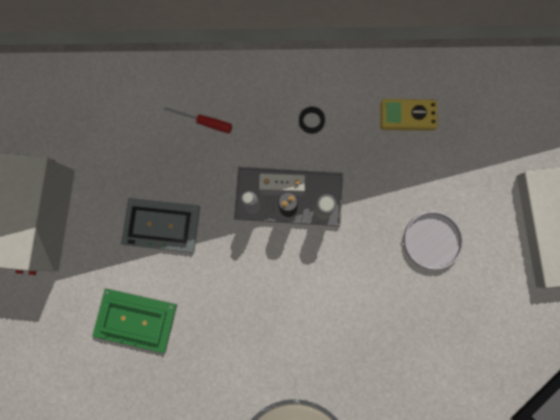

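```bash
cat > h.py <<'E'
import numpy as np,cv2
from scipy.spatial.transform import Rotation as R
from scipy.optimize import minimize
from plant import *
def proj(c,P):
    p=(np.atleast_2d(P)-c["xyz"])@R.from_euler("xyz",c["attitude"]).as_matrix()
    p=p*[1,-1,-1]; q=p@np.array(c["mtx"]).T
    return q[:,:2]/q[:,2:]
def ray(c,uv,z):
    d=np.linalg.inv(c["mtx"])@[uv[0],uv[1],1]*[1,-1,-1]
    d=R.from_euler("xyz",c["attitude"]).as_matrix()@d
    return c["xyz"]+d*(z-c["xyz"][2])/d[2]
a=np.linspace(0,2*np.pi,32,endpoint=False)
def ring(r,z): return np.c_[r*np.cos(a),r*np.sin(a),0*a+z]
def box(x,y,z0,z1): return np.array([[i*x/2,j*y/2,k] for i in(-1,1) for j in(-1,1) for k in(z0,z1)])
M=dict(spray_can=np.r_[ring(.018,0),ring(.018,.098),ring(.011,.110),ring(.011,.124)],
 capacitor=np.r_[ring(.021,0),ring(.021,.104),ring(.012,.117)],
 canister=np.r_[ring(.02,0),ring(.0205,.112)],
 module=box(.036,.1,0,.072),tray=box(.124,.246,0,.014),dish=np.r_[ring(.06,0),ring(.066,.018)],dock=box(.11,.17,0,.015))
def place(n,q): 
    P=M[n]; s,k=np.sin(q[2]),np.cos(q[2])
    return P@np.array([[k,s,0],[-s,k,0],[0,0,1]])+[q[0],q[1],q[3]]
S=4
def sil(c,n,q):
    m=np.zeros((420*S,560*S),np.uint8)
    h=cv2.convexHull(((proj(c,place(n,q))+.5)*S).astype(np.float32)).round().astype(np.int32)
    cv2.fillPoly(m,[h],1); return m>0
def fit(n,obs,q0,free):
    q0=np.array(q0,float)
    obs=[(c,cv2.resize(m.astype(np.uint8),None,fx=S,fy=S,interpolation=0)>0,ex) for c,m,ex in obs]
    def f(v):
        q=q0.copy(); q[free]=v; s=0
        for c,m,ex in obs:
            p=sil(c,n,q)
            if ex is not None: p&=~ex; m=m&~ex
            s-=(p&m).sum()/max(1,(p|m).sum())
        return s/len(obs)
    x0=q0[free]; st=np.array([.012,.012,.08,.01])[free]
    r=minimize(f,x0,method="Nelder-Mead",options=dict(initial_simplex=np.r_[[x0],x0+np.diag(st)],xatol=2e-4,fatol=1e-4))
    r=minimize(f,r.x,method="Nelder-Mead",options=dict(initial_simplex=np.r_[[r.x],r.x-np.diag(st)/2],xatol=2e-4,fatol=1e-4))
    q0[free]=r.x; return q0,r.fun
E
cat > m1.py <<'E'
from h import *
import pickle
s,t=camera("side"),camera("top")
T={}
def pick(c,n,uv):
    L=[d for d in trace(c,n) if np.hypot(d["box"][0]-uv[0],d["box"][1]-uv[1])<15]
    return L[0]["region"] if L else None
G=dict(spray_can=((264,232),(250,203),.004),capacitor=((282,206),(289,204),.004),canister=((297,183),(325,207),.004),dish=((351,144),(432,241),0),dock=((238,348),(162,226),0),module=((258,212),(284,183),.004),tray=((269,221),(289,197),0))
Q={};ex={0:np.zeros((420*S,560*S),bool),1:np.zeros((420*S,560*S),bool)}
for n,(us,ut,z) in G.items():
    ms,mt=pick(s,n,us),pick(t,n,ut)
    p=ray(t,ut,z+M[n][:,2].max()*.6); q0=[p[0],p[1],0,z]
    occ=n in("module","tray")
    obs=[(c,m,ex[i] if occ else None) for i,(c,m) in enumerate(((s,ms),(t,mt))) if m is not None]
    free=[0,1,3] if n in("spray_can","capacitor","canister","dish") else [0,1,2,3]
    if len(obs)<2: free=[i for i in free if i<3]
    for lab,ob in (("both",obs),)+((("side",obs[:1]),("top",obs[1:])) if len(obs)>1 else ()):
        q,f=fit(n,ob,q0 if lab=="both" else Q[n],free if lab=="both" else [i for i in free if i<3])
        if lab=="both":Q[n]=q
        print(n,lab,len(obs),q.round(4),round(f,3))
    if n in("spray_can","capacitor","canister","module"):
        for i,c in enumerate((s,t)): ex[i]|=sil(c,n,Q[n])
pickle.dump(Q,open("Q.pkl","wb"))
def draw(c,k,r):
    x0,y0,x1,y1=r; im=cv2.resize(c["color"][y0:y1,x0:x1,::-1],None,fx=k,fy=k,interpolation=cv2.INTER_CUBIC)
    for n,q in Q.items():
        h=cv2.convexHull(proj(c,place(n,q)).astype(np.float32))
        cv2.polylines(im,[((h+.5-[x0,y0])*k).round().astype(np.int32)],True,(0,0,255),1)
    return im
A=draw(t,5,(230,155,350,240));B=draw(s,4,(210,150,325,270));C=draw(t,3,(115,190,215,260));D=draw(t,3,(390,200,480,280))
cv2.imwrite("pics/a.png",A)
W=np.zeros((600,800,3),np.uint8)
W[:480,:460]=B; W[:210,480:780]=C; W[240:480,480:750]=D
cv2.imwrite("pics/b.png",W)
print(sense()["t"], s["xyz"])
E
python3 m1.py
```

```text
spray_can both 2 [0.558  0.0969 0.     0.0098] -0.929
spray_can side 2 [0.5579 0.097  0.     0.0098] -0.937
spray_can top 2 [0.5589 0.0977 0.     0.0098] -0.937
capacitor both 2 [ 0.568  -0.0266  0.     -0.0376] -0.514
capacitor side 2 [ 0.568  -0.0266  0.     -0.0376] -0.931
capacitor top 2 [ 0.6076 -0.0507  0.     -0.0376] -0.114
canister both 2 [ 0.5481 -0.0662  0.      0.0084] -0.854
canister side 2 [ 0.5481 -0.0689  0.      0.0084] -0.802
canister top 2 [ 0.548  -0.0661  0.      0.0084] -0.916
dish both 2 [ 0.4789 -0.3105  0.      0.0045] -0.961
dish side 2 [ 0.4776 -0.3094  0.      0.0045] -0.95
dish top 2 [ 0.4795 -0.3106  0.      0.0045] -0.977
dock both 2 [ 5.165e-01  3.086e-01 -1.136e-01 -5.000e-04] -0.946
dock side 2 [ 5.163e-01  3.067e-01 -1.045e-01 -5.000e-04] -0.964
dock top 2 [ 5.176e-01  3.110e-01 -1.137e-01 -5.000e-04] -0.939
module both 2 [ 0.6026  0.0275 -0.0153  0.0048] -0.883
module side 2 [ 0.6002  0.0244 -0.0415  0.0048] -0.903
module top 2 [ 0.6035  0.0282 -0.0077  0.0048] -0.917
tray both 2 [ 0.5828  0.0133 -0.0584  0.0047] -0.9
tray side 2 [ 0.5824  0.0121 -0.0536  0.0047] -0.936
tray top 2 [ 0.5828  0.0142 -0.0668  0.0047] -0.874
1.9 [0.33643854 0.6011199  0.76434307]
```

View pics/a.png

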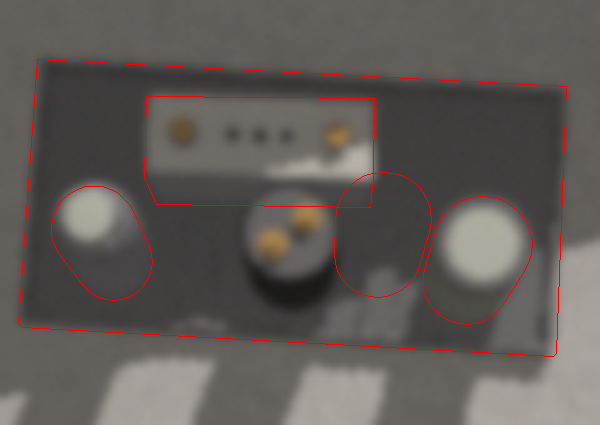

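View pics/b.png

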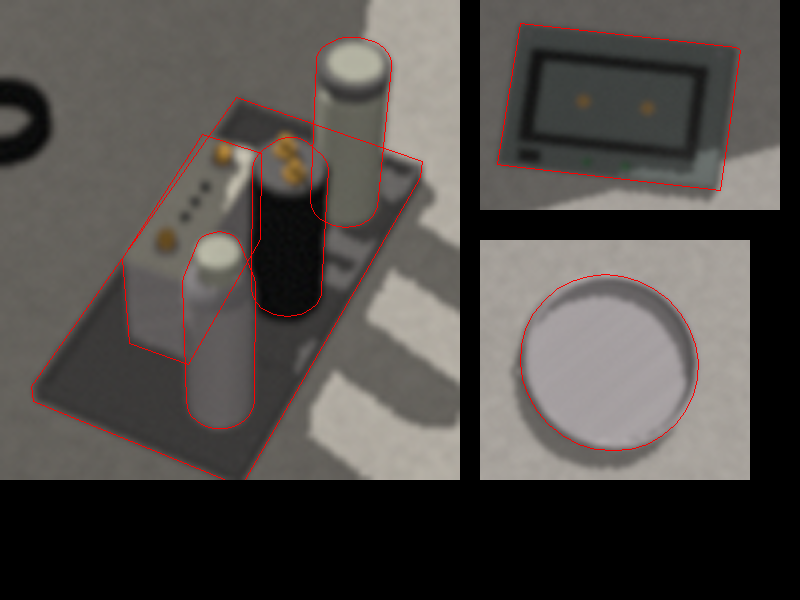

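```bash
cat > m2.py <<'E'
from h import *
from scipy.optimize import least_squares
s,t=camera("side"),camera("top")
L=dict(spray=((264.5,212.5),(247.6,197.6),.128),canister=((298.5,165.5),(326.8,203.4),.116),cap=((282.25,191.25),(288,202.4),.108),mL=((251.5,209.75),(266.4,181.2),.083),mR=((265.75,188.25),(297.6,182.2),.083),
 dk1=((None),(119.7+28,0),.012))
L.pop("dk1")
for n,(a1,b1,z) in L.items():
    a1=np.array(a1)-.5;b1=np.array(b1)-.5
    P=least_squares(lambda p:np.r_[proj(s,p)[0]-a1,proj(t,p)[0]-b1],[.56,0,.1])
    print(n,P.x.round(4),"res",P.fun.round(1),"side",ray(s,a1,z)[:2].round(4),"top",ray(t,b1,z)[:2].round(4))
E
python3 m2.py
```

```text
spray [0.5592 0.0965 0.132 ] res [-0.4 -0.1  0.1  0.5] side [0.5597 0.0933] top [0.5608 0.0971]
canister [ 0.5487 -0.0671  0.1195] res [-0.3 -0.1  0.1  0.3] side [ 0.5492 -0.0708] top [ 0.5499 -0.0672]
cap [0.5532 0.0138 0.1138] res [ 0.3  0.1 -0.1 -0.3] side [0.5558 0.0086] top [0.5536 0.0137]
mL [0.6039 0.0609 0.083 ] res [-0.2 -0.   0.   0.2] side [0.6035 0.0609] top [0.6044 0.061 ]
mR [ 0.6008 -0.007   0.0845] res [-0.3 -0.1  0.1  0.3] side [ 0.6008 -0.0083] top [ 0.6018 -0.0069]
```

```bash
cat > g.py <<'E'
import sys; from h import *
# target x y z psi -> offset in tool axes (cm) as now, and twist y
x,y,z,psi=map(float,sys.argv[1:5]); s=sense(); r=R.from_euler("xyz",s["tcp_rot"])
o=r.inv().apply(np.array([x,y,z])-s["ee_pos"])*100
T=R.from_euler("xyz",[-np.pi/2,0,psi]); w=(r.inv()*T).as_rotvec()
o2=T.inv().apply(np.array([x,y,z])-s["ee_pos"])*100
print("t",round(s["t"],1),"now",s["ee_pos"].round(4),s["tcp_rot"].round(3),"F",s["force"].round(1),"open",round(s["opening"]*9.3,2))
print("offset",o.round(2),"twist",w.round(3),"| offset if turned first",o2.round(2))
E
python3 -m pendant '{"offset":[[0,0,0],[0,0,0],[0,0,0],[0,0,0]],"twist":[[0,-0.12,0],[0,-0.12,0],[0,-0.12,0],[0,0,0]],"claw":[6,6,6,6]}' 20; python3 g.py .549 -.0672 .17 1.51
```

```text
t: 2.4
ee_pos: [0.2959, 0.6619, 0.2186]
tcp_rot: [-1.571, 0.0, 1.523]
force: [0.4, -0.3, 0.5]
opening: 0.709
t 2.4 now [0.2959 0.6619 0.2186] [-1.571  0.     1.523] F [ 0.4 -0.3  0.5] open 6.59
offset [-71.61   4.88 -28.77] twist [ 0.     0.013 -0.   ] | offset if turned first [-71.23   4.86 -29.69]
```

```bash
python3 -m pendant '{"offset":[[-2.5,0,-1],[-4.4,0,-1.8],[-4.4,0,-1.8],[-4.4,0,-1.8],[-4.4,0,-1.8],[-4.4,0,-1.8],[-4.4,0,-1.8],[-4.4,0,-1.8],[-4.4,0,-1.8],[-4.4,0,-1.8],[-4.4,0,-1.8],[-4.4,0,-1.8]],"twist":[[0,0.013,0],[0,0,0],[0,0,0],[0,0,0],[0,0,0],[0,0,0],[0,0,0],[0,0,0],[0,0,0],[0,0,0],[0,0,0],[0,0,0]],"claw":[6,6,6,6,6,6,6,6,6,6,6,6]}'; python3 g.py .549 -.0672 .17 1.51
```

```text
t: 3.6
ee_pos: [0.4649, 0.1266, 0.2166]
tcp_rot: [-1.572, -0.009, 1.47]
force: [0.9, 0.2, 0.1]
opening: 0.646
t 3.6 now [0.4649 0.1266 0.2166] [-1.572 -0.009  1.47 ] F [0.9 0.2 0.1] open 6.01
offset [-18.48   4.51 -10.31] twist [ 0.002 -0.04   0.009] | offset if turned first [-18.83   4.66  -9.57]
```

```bash
python3 -m pendant '{"offset":[[-4.2,0.5,-2.2],[-4.2,0.5,-2.2],[-4.2,0.5,-2.2],[-4.2,0.5,-2.2],[-1.8,0.5,-1],[0,0,0]],"twist":[[0,-0.04,0.009],[0,0,0],[0,0,0],[0,0,0],[0,0,0],[0,0,0]],"claw":[6,6,6,6,6,6]}'; python3 g.py .549 -.0672 .059 1.51
```

```text
t: 4.2
ee_pos: [0.5529, -0.0826, 0.1926]
tcp_rot: [-1.579, 0.001, 1.478]
force: [-0.9, -0.1, -0.5]
opening: 0.643
t 4.2 now [ 0.5529 -0.0826  0.1926] [-1.579e+00  1.000e-03  1.478e+00] F [-0.9 -0.1 -0.5] open 5.98
offset [ 1.52 13.36  0.63] twist [ 0.008 -0.032 -0.001] | offset if turned first [ 1.52 13.36  0.48]
```

```bash
python3 -m pendant '{"offset":[[1.5,1.5,0.5],[0,2,0],[0,1.5,0],[0,0,0]],"twist":[[0.008,-0.032,0],[0,0,0],[0,0,0],[0,0,0]],"claw":[6,6,6,6]}'; python3 g.py .549 -.0672 .059 1.51
```

```text
t: 4.6
ee_pos: [0.5474, -0.059, 0.1401]
tcp_rot: [-1.57, -0.002, 1.512]
force: [0.4, 0.1, -0.4]
opening: 0.644
t 4.6 now [ 0.5474 -0.059   0.1401] [-1.57  -0.002  1.512] F [ 0.4  0.1 -0.4] open 5.99
offset [-0.82  8.11 -0.22] twist [-0.001  0.002  0.002] | offset if turned first [-0.81  8.11 -0.21]
```

```bash
python3 -m pendant '{"offset":[[-0.8,0,-0.2],[0,0,0],[0,2,0],[0,2.5,0],[0,2.5,0],[0,1.1,0],[0,0,0]],"twist":[[0,0,0],[0,0,0],[0,0,0],[0,0,0],[0,0,0],[0,0,0],[0,0,0]],"claw":[6,6,6,6,6,6,6]}'; python3 g.py .549 -.0672 .059 1.51
```

```text
t: 5.3
ee_pos: [0.5516, -0.0621, 0.0614]
tcp_rot: [-1.577, -0.004, 1.517]
force: [0.2, -0.4, -0.0]
opening: 0.644
t 5.3 now [ 0.5516 -0.0621  0.0614] [-1.577 -0.004  1.517] F [ 0.2 -0.4 -0. ] open 5.99
offset [-0.52  0.24  0.23] twist [0.006 0.007 0.004] | offset if turned first [-0.52  0.24  0.23]
```

```bash
python3 -m pendant '{"offset":[[-0.5,0.1,0.3],[-0.2,0,0],[0,0,0],[0,0,0],[0,0,0],[0,0,0],[0,0,0]],"twist":[[0.006,0,0],[0,0,0],[0,0,0],[0,0,0],[0,0,0],[0,0,0],[0,0,0]],"claw":[6,6,3.5,3.5,3.5,3.5,3.5]}' 20; python3 g.py .447 -.327 .12 .47
python3 - <<'E'
from plant import *;import cv2,numpy as np
a=cv2.resize(camera("top")["color"][150:250,220:360],None,fx=4,fy=4,interpolation=2);b=cv2.resize(camera("side")["color"][140:280,200:340],None,fx=4,fy=4,interpolation=2)
cv2.imwrite("pics/c.png",np.hstack([cv2.resize(a,(400,286)),cv2.resize(b,(286,286))])[:,:,::-1])
E
```

```text
t: 6.0
ee_pos: [0.5498, -0.07, 0.0645]
tcp_rot: [-1.576, -0.004, 1.516]
force: [-0.8, 0.1, -1.7]
opening: 0.437
t 6.0 now [ 0.5498 -0.07    0.0645] [-1.576 -0.004  1.516] F [-0.8  0.1 -1.7] open 4.06
offset [-26.21  -5.69   8.83] twist [0.003 1.046 0.006] | offset if turned first [-20.81  -5.55 -18.26]
```

View pics/c.png

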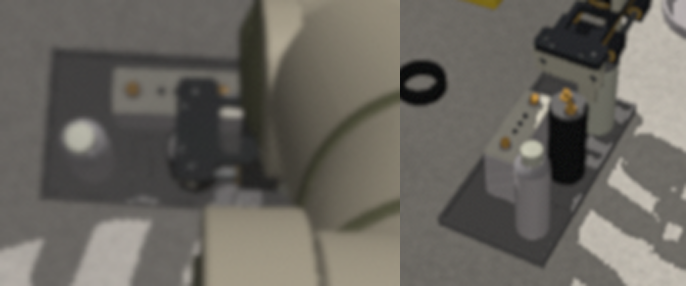

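```bash
python3 -m pendant '{"offset":[[0,-1,0],[0,-2,0],[0,-2,0],[0,-1,0],[0,0,0],[0,0,0],[0,0,0],[0,0,0],[0,0,0],[0,0,0]],"twist":[[0,0,0],[0,0,0],[0,0.13,0],[0,0.13,0],[0,0.13,0],[0,0.13,0],[0,0.13,0],[0,0.13,0],[0,0.13,0],[0,0.13,0]],"claw":[3.5,3.5,3.5,3.5,3.5,3.5,3.5,3.5,3.5,3.5]}'; python3 g.py .447 -.327 .12 .47
```

```text
t: 7.1
ee_pos: [0.549, -0.0691, 0.1326]
tcp_rot: [-1.567, -0.009, 0.437]
force: [-1.0, 0.2, -1.6]
opening: 0.435
t 7.1 now [ 0.549  -0.0691  0.1326] [-1.567 -0.009  0.437] F [-1.   0.2 -1.6] open 4.05
offset [-20.17   0.99 -19.05] twist [-0.004 -0.033  0.009] | offset if turned first [-20.78   1.26 -18.37]
```

```bash
python3 -m pendant '{"offset":[[-1.5,0,-1.3],[-3.2,0,-2.8],[-3.2,0,-2.8],[-3.2,0,-2.8],[-3.2,0,-2.8],[-3,0,-2.8],[-2,0,-1.8],[-1,0,-1],[0,0,0]],"twist":[[0,-0.033,0.009],[0,0,0],[0,0,0],[0,0,0],[0,0,0],[0,0,0],[0,0,0],[0,0,0],[0,0,0]],"claw":[3.5,3.5,3.5,3.5,3.5,3.5,3.5,3.5,3.5]}'; python3 g.py .447 -.327 .0655 .47
```

```text
t: 8.0
ee_pos: [0.448, -0.328, 0.1361]
tcp_rot: [-1.567, -0.006, 0.473]
force: [-0.1, 1.2, -1.7]
opening: 0.438
t 8.0 now [ 0.448  -0.328   0.1361] [-1.567 -0.006  0.473] F [-0.1  1.2 -1.7] open 4.07
offset [-0.08  7.06  0.11] twist [-0.004  0.003  0.006] | offset if turned first [-0.04  7.06  0.13]
```

```bash
python3 -m pendant '{"offset":[[0,1.5,0.1],[0,2.5,0],[0,1.5,0],[0,0.8,0],[0,0,0]],"twist":[[-0.004,0,0.006],[0,0,0],[0,0,0],[0,0,0],[0,0,0]],"claw":[3.5,3.5,3.5,3.5,3.5]}'; python3 g.py .447 -.327 .0645 .47
```

```text
t: 8.5
ee_pos: [0.4506, -0.3227, 0.0737]
tcp_rot: [-1.571, -0.005, 0.476]
force: [-0.5, -1.0, -0.9]
opening: 0.439
t 8.5 now [ 0.4506 -0.3227  0.0737] [-1.571 -0.005  0.476] F [-0.5 -1.  -0.9] open 4.09
offset [-0.53  0.92 -0.22] twist [0.    0.006 0.005] | offset if turned first [-0.52  0.92 -0.22]
```

```bash
python3 -m pendant '{"offset":[[-0.5,0.4,-0.2],[-0.1,0.3,0],[0,0.2,0],[0,0,0]],"twist":[[0,0,0.005],[0,0,0],[0,0,0],[0,0,0]],"claw":[3.5,3.5,3.5,3.5]}'; python3 g.py .447 -.327 .0645 .47
```

```text
t: 8.9
ee_pos: [0.4472, -0.3271, 0.0659]
tcp_rot: [-1.573, -0.001, 0.478]
force: [0.5, -0.7, -1.3]
opening: 0.435
t 8.9 now [ 0.4472 -0.3271  0.0659] [-1.573e+00 -1.000e-03  4.780e-01] F [ 0.5 -0.7 -1.3] open 4.05
offset [-0.02  0.14  0.01] twist [0.002 0.008 0.001] | offset if turned first [-0.02  0.14  0.01]
```

```bash
python3 -m pendant '{"offset":[[0,0.2,0],[0,0,0],[0,0,0],[0,0,0],[0,-2,0],[0,-3.5,0],[0,-3.5,0],[0,-2,0],[0,0,0]],"twist":[[0,0,0],[0,0,0],[0,0,0],[0,0,0],[0,0,0],[0,0,0],[0,0,0],[0,0,0],[0,0,0]],"claw":[3.5,5.4,5.4,5.4,5.4,5.4,6,6,6]}'; python3 g.py .5536 .0137 .18 1.51
```

```text
t: 9.8
ee_pos: [0.447, -0.3273, 0.1781]
tcp_rot: [-1.573, -0.001, 0.477]
force: [-0.4, -0.4, 0.1]
opening: 0.643
t 9.8 now [ 0.447  -0.3273  0.1781] [-1.573e+00 -1.000e-03  4.770e-01] F [-0.4 -0.4  0.1] open 5.98
offset [25.13 -0.22 25.4 ] twist [ 0.002 -1.033 -0.   ] | offset if turned first [34.69 -0.19 -8.57]
```

```bash
python3 -m pendant '{"offset":[[2,0,2],[3.2,0,3.2],[3.4,0,3.4],[3.4,0,3.4],[3.4,0,3.5],[3.4,0,3.5],[3.2,0,3.3],[2,0,2],[1.1,0,1.1],[0,0,0]],"twist":[[0,0,0],[0,0,0],[0,0,0],[0,0,0],[0,0,0],[0,0,0],[0,0,0],[0,-0.13,0],[0,-0.13,0],[0,-0.13,0]],"claw":[6,6,6,6,6,6,6,6,6,6]}';python3 -m pendant '{"offset":[[0,0,0],[0,0,0],[0,0,0],[0,0,0],[0,0,0],[0,0,0]],"twist":[[0,-0.13,0],[0,-0.13,0],[0,-0.13,0],[0,-0.13,0],[0,-0.12,0],[0,0,0]],"claw":[6,6,6,6,6,6]}'; python3 g.py .5536 .0137 .1 1.51
```

```text
t: 10.8
ee_pos: [0.5542, 0.0271, 0.1705]
tcp_rot: [-1.572, 0.004, 0.876]
force: [-0.8, -1.1, -0.4]
opening: 0.642
t: 11.4
ee_pos: [0.5517, 0.0297, 0.1647]
tcp_rot: [-1.563, 0.003, 1.55]
force: [0.2, 0.1, 0.4]
opening: 0.647
t 11.4 now [0.5517 0.0297 0.1647] [-1.563  0.003  1.55 ] F [0.2 0.1 0.4] open 6.01
offset [-1.57  6.47 -0.27] twist [-0.008  0.04  -0.003] | offset if turned first [-1.58  6.47 -0.29]
```

```bash
python3 -m pendant '{"offset":[[-1.5,0,-0.3],[-0.2,0,0],[0,1.5,0],[0,1.5,0],[0,0,0]],"twist":[[-0.008,0.04,0],[0,0,0],[0,0,0],[0,0,0],[0,0,0]],"claw":[6,6,6,6,6]}';python3 g.py .5536 .0137 .062 1.51
```

```text
t: 11.9
ee_pos: [0.5543, 0.0089, 0.1331]
tcp_rot: [-1.571, 0.004, 1.49]
force: [0.5, 0.8, 1.0]
opening: 0.644
t 11.9 now [0.5543 0.0089 0.1331] [-1.571  0.004  1.49 ] F [0.5 0.8 1. ] open 5.99
offset [0.5  7.1  0.11] twist [ 0.001 -0.02  -0.004] | offset if turned first [0.48 7.11 0.1 ]
```

```bash
python3 -m pendant '{"offset":[[0.3,1,0.1],[0,2,0],[0,2.2,0],[0,1.2,0],[0,0.5,0],[0,0,0]],"twist":[[0,-0.02,0],[0,0,0],[0,0,0],[0,0,0],[0,0,0],[0,0,0]],"claw":[6,6,6,6,6,6]}';python3 g.py .5536 .0137 .062 1.51
```

```text
t: 12.5
ee_pos: [0.5549, 0.0123, 0.0626]
tcp_rot: [-1.575, 0.003, 1.51]
force: [-0.6, 0.2, 0.6]
opening: 0.646
t 12.5 now [0.5549 0.0123 0.0626] [-1.575  0.003  1.51 ] F [-0.6  0.2  0.6] open 6.01
offset [0.13 0.06 0.14] twist [ 0.004  0.    -0.003] | offset if turned first [0.13 0.06 0.14]
```

```bash
python3 -m pendant '{"offset":[[0.1,0,0.1],[0,0,0],[0,0,0],[0,0,0],[0,0,0],[0,-1,0],[0,-2,0],[0,-2,0],[0,-1,0],[0,0,0],[0,0,0],[0,0,0]],"twist":[[0,0,0],[0,0,0],[0,0,0],[0,0,0],[0,0,0],[0,0,0],[0,0,0],[0,0,0],[0,0.13,0],[0,0.13,0],[0,0.13,0],[0,0.13,0]],"claw":[4,3.5,3.5,3.5,3.5,3.5,3.5,3.5,3.5,3.5,3.5,3.5]}' 25;python3 -m pendant '{"offset":[[0,0,0],[0,0,0],[0,0,0],[0,0,0],[0,0,0],[0,0,0],[0,0,0],[0,0,0],[0,0,0],[0,0,0],[0,0,0],[0,0,0]],"twist":[[0,0.13,0],[0,0.13,0],[0,0.13,0],[0,0.13,0],[0,0.13,0],[0,0.13,0],[0,0.13,0],[0,0.13,0],[0,0.13,0],[0,0.13,0],[0,0.13,0],[0,0.1,0]],"claw":[3.5,3.5,3.5,3.5,3.5,3.5,3.5,3.5,3.5,3.5,3.5,3.5]}';python3 g.py .509 -.33 .13 -.576
```

```text
t: 13.7
ee_pos: [0.5543, 0.0134, 0.1318]
tcp_rot: [-1.578, -0.003, 0.972]
force: [-0.6, 0.6, -2.3]
opening: 0.45
t: 14.9
ee_pos: [0.5537, 0.0172, 0.1408]
tcp_rot: [-1.555, -0.004, -0.623]
force: [0.4, -0.0, -2.2]
opening: 0.445
t 14.9 now [0.5537 0.0172 0.1408] [-1.555 -0.004 -0.623] F [ 0.4 -0.  -2.2] open 4.14
offset [ 16.61   0.65 -30.83] twist [-0.016 -0.047  0.004] | offset if turned first [ 15.16   1.08 -31.56]
```

```bash
python3 -m pendant '{"offset":[[0.8,0,-1.5],[1.5,0,-3.2],[1.8,0,-3.7],[1.8,0,-3.7],[1.8,0,-3.7],[1.8,0,-3.7],[1.8,0,-3.7],[1.7,0,-3.7],[1.2,0,-2.6],[0.8,0,-1.5],[0,0,0]],"twist":[[-0.016,-0.047,0.004],[0,0,0],[0,0,0],[0,0,0],[0,0,0],[0,0,0],[0,0,0],[0,0,0],[0,0,0],[0,0,0],[0,0,0]],"claw":[3.5,3.5,3.5,3.5,3.5,3.5,3.5,3.5,3.5,3.5,3.5]}';python3 g.py .509 -.33 .063 -.576
```

```text
t: 16.0
ee_pos: [0.5115, -0.3316, 0.145]
tcp_rot: [-1.559, -0.001, -0.567]
force: [0.2, -0.1, -1.3]
opening: 0.446
t 16.0 now [ 0.5115 -0.3316  0.145 ] [-1.559e+00 -1.000e-03 -5.670e-01] F [ 0.2 -0.1 -1.3] open 4.14
offset [-0.3   8.2  -0.09] twist [-0.011  0.009  0.001] | offset if turned first [-0.3  8.2 -0. ]
```

```bash
python3 -m pendant '{"offset":[[-0.4,1.5,-0.1],[0,2,0],[0,2,0],[0,1.2,0],[0,0.6,0],[0,0,0]],"twist":[[-0.011,0.009,0],[0,0,0],[0,0,0],[0,0,0],[0,0,0],[0,0,0]],"claw":[3.5,3.5,3.5,3.5,3.5,3.5]}';python3 g.py .509 -.33 .063 -.576
```

```text
t: 16.6
ee_pos: [0.5101, -0.3247, 0.0725]
tcp_rot: [-1.564, -0.002, -0.573]
force: [-0.4, -0.1, -0.8]
opening: 0.448
t 16.6 now [ 0.5101 -0.3247  0.0725] [-1.564 -0.002 -0.573] F [-0.4 -0.1 -0.8] open 4.16
offset [ 0.2   0.94 -0.51] twist [-0.007  0.003  0.002] | offset if turned first [ 0.2   0.95 -0.5 ]
```

```bash
python3 -m pendant '{"offset":[[0.2,0.3,-0.5],[0,0.3,0],[0,0.2,0],[0,0.1,0],[0,0,0]],"twist":[[-0.007,0.003,0],[0,0,0],[0,0,0],[0,0,0],[0,0,0]],"claw":[3.5,3.5,3.5,3.5,3.5]}';python3 g.py .509 -.33 .063 -.576
```

```text
t: 17.1
ee_pos: [0.5103, -0.3307, 0.0649]
tcp_rot: [-1.571, -0.005, -0.576]
force: [-0.4, 0.0, -1.4]
opening: 0.451
t 17.1 now [ 0.5103 -0.3307  0.0649] [-1.571 -0.005 -0.576] F [-0.4  0.  -1.4] open 4.19
offset [-0.15  0.19 -0.01] twist [ 0.    -0.     0.005] | offset if turned first [-0.15  0.19 -0.01]
```

```bash
python3 -m pendant '{"offset":[[-0.1,0.2,0],[0,0.1,0],[0,0,0],[0,0,0],[0,0,0],[0,-2,0],[0,-3.5,0],[0,-3.5,0],[0,-2,0],[0,0,0],[0,0,0],[0,0,0]],"twist":[[0,0,0],[0,0,0],[0,0,0],[0,0,0],[0,0,0],[0,0,0],[0,0,0],[0,0,0],[0,0,0],[0,-0.13,0],[0,-0.13,0],[0,-0.13,0]],"claw":[3.5,3.5,5.5,5.5,5.5,5.5,5.5,5.5,5.5,5.5,5.5,5.5]}';python3 -m pendant '{"offset":[[0,0,0],[0,0,0],[0,0,0],[0,0,0],[0,0,0],[0,0,0],[0,0,0],[0,0,0],[0,0,0],[0,0,0],[0,0,0],[0,0,0]],"twist":[[0,-0.13,0],[0,-0.13,0],[0,-0.13,0],[0,-0.13,0],[0,-0.13,0],[0,-0.13,0],[0,-0.13,0],[0,-0.13,0],[0,-0.13,0],[0,-0.13,0],[0,-0.13,0],[0,-0.13,0]],"claw":[5.5,5.5,5.5,5.5,5.5,5.5,5.5,5.5,5.5,5.5,5.5,5.5]}';python3 g.py .56 .0968 .18 1.51
```

```text
t: 18.3
ee_pos: [0.5099, -0.3306, 0.1785]
tcp_rot: [-1.574, -0.007, -0.175]
force: [0.1, 0.5, -0.5]
opening: 0.592
t: 19.5
ee_pos: [0.5091, -0.3307, 0.1776]
tcp_rot: [-1.578, 0.004, 1.451]
force: [0.8, 0.2, 0.9]
opening: 0.594
t 19.5 now [ 0.5091 -0.3307  0.1776] [-1.578  0.004  1.451] F [0.8 0.2 0.9] open 5.52
offset [43.05 -0.43  0.05] twist [ 0.007 -0.059 -0.004] | offset if turned first [42.98 -0.24 -2.48]
```

```bash
python3 -m pendant '{"offset":[[2,0,0],[3.8,0,-0.2],[4.3,0,-0.3],[4.3,0,-0.3],[4.3,0,-0.3],[4.3,0,-0.3],[4.3,0,-0.3],[4.3,0,-0.3],[4.3,0,-0.2],[4,0,-0.1],[2,0,-0.1],[1,0,0]],"twist":[[0.007,-0.059,0],[0,0,0],[0,0,0],[0,0,0],[0,0,0],[0,0,0],[0,0,0],[0,0,0],[0,0,0],[0,0,0],[0,0,0],[0,0,0]],"claw":[5.5,5.5,5.5,5.5,5.5,5.5,5.5,5.5,5.5,5.5,5.5,5.5]}';python3 -m pendant '{"offset":[[0,1,0],[0,1,0],[0,0,0]],"twist":[[0,0,0],[0,0,0],[0,0,0]],"claw":[5.5,5.5,5.5]}';python3 g.py .56 .0968 .062 1.51
```

```text
t: 20.7
ee_pos: [0.5574, 0.1229, 0.1741]
tcp_rot: [-1.567, 0.002, 1.507]
force: [0.3, -0.3, 0.3]
opening: 0.591
t: 21.0
ee_pos: [0.556, 0.1234, 0.1521]
tcp_rot: [-1.566, 0.003, 1.508]
force: [-1.0, 0.4, 0.5]
opening: 0.592
t 21.0 now [0.556  0.1234 0.1521] [-1.566  0.003  1.508] F [-1.   0.4  0.5] open 5.51
offset [-2.61  9.02 -0.61] twist [-0.005 -0.002 -0.003] | offset if turned first [-2.63  9.01 -0.56]
```

```bash
python3 -m pendant '{"offset":[[-1.5,0,-0.4],[-0.9,0,-0.2],[-0.1,0,0],[0,0.5,0],[0,0,0]],"twist":[[-0.005,0,0],[0,0,0],[0,0,0],[0,0,0],[0,0,0]],"claw":[5.5,5.5,5.5,5.5,5.5]}';python3 g.py .56 .0968 .062 1.51
```

```text
t: 21.5
ee_pos: [0.5608, 0.0895, 0.1466]
tcp_rot: [-1.571, 0.005, 1.499]
force: [1.3, -1.1, 0.4]
opening: 0.591
t 21.5 now [0.5608 0.0895 0.1466] [-1.571  0.005  1.499] F [ 1.3 -1.1  0.4] open 5.5
offset [0.77 8.46 0.13] twist [-0.    -0.011 -0.005] | offset if turned first [0.73 8.46 0.13]
```

```bash
python3 -m pendant '{"offset":[[0.5,0,0.1],[0,0,0],[0,1.5,0],[0,2.5,0],[0,2.2,0],[0,1.2,0],[0,0.6,0],[0,0,0]],"twist":[[0,-0.01,0],[0,0,0],[0,0,0],[0,0,0],[0,0,0],[0,0,0],[0,0,0],[0,0,0]],"claw":[5.5,5.5,5.5,5.5,5.5,5.5,5.5,5.5]}';python3 g.py .56 .0968 .062 1.51
```

```text
t: 22.3
ee_pos: [0.5617, 0.0987, 0.0656]
tcp_rot: [-1.575, 0.002, 1.515]
force: [-0.5, 0.4, 0.1]
opening: 0.589
t 22.3 now [0.5617 0.0987 0.0656] [-1.575  0.002  1.515] F [-0.5  0.4  0.1] open 5.48
offset [-0.2   0.36  0.16] twist [ 0.004  0.005 -0.002] | offset if turned first [-0.2   0.36  0.16]
```

```bash
python3 -m pendant '{"offset":[[-0.2,0.3,0.1],[0,0,0],[0,0,0],[0,0,0],[0,0,0],[0,0,0],[0,-1,0],[0,-2,0],[0,-2,0],[0,-1,0],[0,0,0]],"twist":[[0,0,0],[0,0,0],[0,0,0],[0,0,0],[0,0,0],[0,0,0],[0,0,0],[0,0,0],[0,0,0],[0,0,0],[0,0,0]],"claw":[5.5,3,3,3,3,3,3,3,3,3,3]}' 20;python3 g.py .481 -.2745 .13 1.52
python3 - <<'E'
from h import *
t=camera("top");s=camera("side")
A=cv2.resize(t["color"][195:285,385:485],None,fx=4,fy=4,interpolation=2);B=cv2.resize(s["color"][90:180,300:400],None,fx=4,fy=4,interpolation=2)
cv2.imwrite("pics/d.png",np.hstack([A,B])[:,:,::-1])
E
```

```text
t: 23.4
ee_pos: [0.5608, 0.0968, 0.1286]
tcp_rot: [-1.577, 0.001, 1.515]
force: [0.4, -0.2, -2.3]
opening: 0.382
t 23.4 now [0.5608 0.0968 0.1286] [-1.577e+00  1.000e-03  1.515e+00] F [ 0.4 -0.2 -2.3] open 3.55
offset [-37.52  -0.12   5.89] twist [ 0.006 -0.005 -0.001] | offset if turned first [-37.49  -0.14   6.08]
```

View pics/d.png

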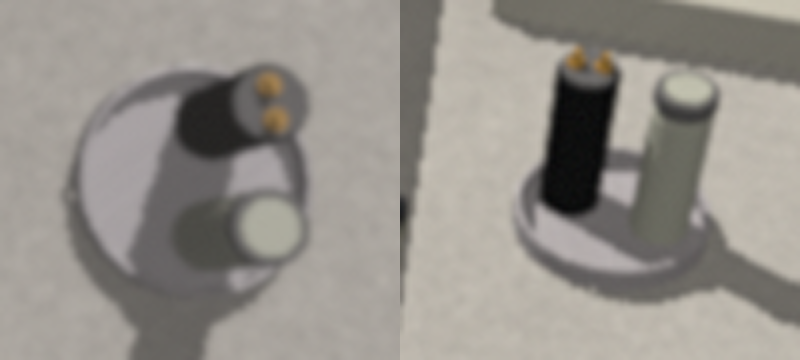

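```bash
python3 -m pendant '{"offset":[[-1.5,0,0.3],[-3,0,0.5],[-4,0,0.7],[-4,0,0.7],[-4,0,0.7],[-4,0,0.7],[-4,0,0.7],[-3,0,0.5],[-2,0,0.4],[-1,0,0.3],[-0.5,0,0.1],[0,0,0]],"twist":[[0.006,0,0],[0,0,0],[0,0,0],[0,0,0],[0,0,0],[0,0,0],[0,0,0],[0,0,0],[0,0,0],[0,0,0],[0,0,0],[0,0,0]],"claw":[3,3,3,3,3,3,3,3,3,3,3,3]}';python3 g.py .481 -.2745 .064 1.52
```

```text
t: 24.7
ee_pos: [0.4733, -0.2288, 0.1184]
tcp_rot: [-1.549, 0.001, 1.512]
force: [0.1, -0.3, -0.7]
opening: 0.384
t 24.7 now [ 0.4733 -0.2288  0.1184] [-1.549e+00  1.000e-03  1.512e+00] F [ 0.1 -0.3 -0.7] open 3.57
offset [-4.51  5.42 -1.15] twist [-0.021 -0.008 -0.001] | offset if turned first [-4.53  5.44 -1.  ]
```

```bash
python3 -m pendant '{"offset":[[-1.5,0,-0.4],[-1.5,0,-0.4],[-1,0,-0.2],[-0.4,0,0],[-0.1,0,0],[0,0,0]],"twist":[[-0.01,-0.008,0],[-0.01,0,0],[0,0,0],[0,0,0],[0,0,0],[0,0,0]],"claw":[3,3,3,3,3,3]}';python3 g.py .481 -.2745 .064 1.52
```

```text
t: 25.3
ee_pos: [0.483, -0.2712, 0.1176]
tcp_rot: [-1.569, -0.002, 1.527]
force: [0.2, -0.4, -2.7]
opening: 0.382
t 25.3 now [ 0.483  -0.2712  0.1176] [-1.569 -0.002  1.527] F [ 0.2 -0.4 -2.7] open 3.55
offset [-0.35  5.36  0.18] twist [-0.001  0.007  0.002] | offset if turned first [-0.34  5.36  0.18]
```

```bash
python3 -m pendant '{"offset":[[-0.4,1,0.2],[-0.2,1.5,0],[0,1.2,0],[0,0.7,0],[0,0.3,0],[0,0,0]],"twist":[[0,0.007,0],[0,0,0],[0,0,0],[0,0,0],[0,0,0],[0,0,0]],"claw":[3,3,3,3,3,3]}';python3 g.py .481 -.2745 .064 1.52
```

```text
t: 25.9
ee_pos: [0.4801, -0.2754, 0.0667]
tcp_rot: [-1.568, -0.003, 1.521]
force: [0.5, 0.2, -1.7]
opening: 0.38
t 25.9 now [ 0.4801 -0.2754  0.0667] [-1.568 -0.003  1.521] F [ 0.5  0.2 -1.7] open 3.54
offset [ 0.09  0.27 -0.08] twist [-0.003  0.001  0.003] | offset if turned first [ 0.1   0.27 -0.08]
```

```bash
python3 -m pendant '{"offset":[[0,0.3,0],[0,0.1,0],[0,0,0],[0,0,0],[0,0,0],[0,-2,0],[0,-3.5,0],[0,-3.5,0],[0,-2,0],[0,0,0],[0,0,0],[0,0,0]],"twist":[[0,0,0],[0,0,0],[0,0,0],[0,0,0],[0,0,0],[0,0,0],[0,0,0],[0,0,0],[0,0,0],[0,0.13,0],[0,0.13,0],[0,0.13,0]],"claw":[3,3,5,5,5,5,5,5,5,5,5,5]}';python3 -m pendant '{"offset":[[0,0,0],[0,0,0],[0,0,0],[0,0,0],[0,0,0],[0,0,0],[0,0,0],[0,0,0],[0,0,0],[0,0,0]],"twist":[[0,0.13,0],[0,0.13,0],[0,0.13,0],[0,0.13,0],[0,0.13,0],[0,0.13,0],[0,0.13,0],[0,0.13,0],[0,0.08,0],[0,0,0]],"claw":[6,6,6,6,6,6,6,6,6,6]}';python3 g.py .603 .027 .17 -.05
```

```text
t: 27.1
ee_pos: [0.4818, -0.2764, 0.1807]
tcp_rot: [-1.574, -0.002, 1.119]
force: [-0.2, 0.4, -0.2]
opening: 0.536
t: 28.1
ee_pos: [0.4822, -0.276, 0.1819]
tcp_rot: [-1.571, -0.006, -0.051]
force: [0.7, 0.6, -0.9]
opening: 0.643
t 28.1 now [ 0.4822 -0.276   0.1819] [-1.571 -0.006 -0.051] F [ 0.7  0.6 -0.9] open 5.98
offset [10.51  1.27 30.88] twist [-0.    -0.001  0.006] | offset if turned first [10.55  1.19 30.87]
```

```bash
python3 -m pendant '{"offset":[[0.6,0,1.5],[1,0,3],[1.3,0,3.8],[1.3,0,3.8],[1.3,0,3.8],[1.3,0,3.8],[1.2,0,3.5],[1,0,3],[0.7,0,2],[0.4,0,1],[0,0,0]],"twist":[[0,0,0.006],[0,0,0],[0,0,0],[0,0,0],[0,0,0],[0,0,0],[0,0,0],[0,0,0],[0,0,0],[0,0,0],[0,0,0]],"claw":[6,6,6,6,6,6,6,6,6,6,6]}';python3 g.py .603 .027 .11 -.05
python3 - <<'E'
from h import *
t=camera("top");s=camera("side")
A=cv2.resize(t["color"][195:285,385:485],None,fx=4,fy=4,interpolation=2);B=cv2.resize(s["color"][90:180,300:400],None,fx=4,fy=4,interpolation=2)
cv2.imwrite("pics/e.png",np.hstack([A,B])[:,:,::-1])
E
```

```text
t: 29.2
ee_pos: [0.5997, 0.0215, 0.182]
tcp_rot: [-1.572, -0.003, -0.025]
force: [-0.1, -0.5, -0.2]
opening: 0.646
t 29.2 now [0.5997 0.0215 0.182 ] [-1.572 -0.003 -0.025] F [-0.1 -0.5 -0.2] open 6.01
offset [0.29 7.2  0.57] twist [0.001 0.025 0.003] | offset if turned first [0.3  7.2  0.57]
```

View pics/e.png

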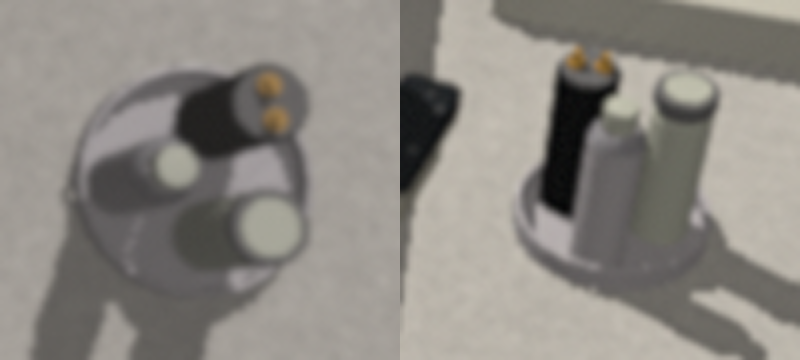

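```bash
python3 -m pendant '{"offset":[[0.3,1.5,0.6],[0,3,0],[0,2,0],[0,1,0],[0,0,0]],"twist":[[0,0.02,0],[0,0,0],[0,0,0],[0,0,0],[0,0,0]],"claw":[6,6,6,6,6]}';python3 g.py .603 .027 .031 -.045
```

```text
t: 29.8
ee_pos: [0.6017, 0.019, 0.103]
tcp_rot: [-1.574, -0.003, -0.06]
force: [0.3, -0.5, -0.5]
opening: 0.647
t 29.8 now [0.6017 0.019  0.103 ] [-1.574 -0.003 -0.06 ] F [ 0.3 -0.5 -0.5] open 6.02
offset [0.05 7.19 0.83] twist [ 0.003 -0.015  0.003] | offset if turned first [0.09 7.2  0.81]
```

```bash
python3 -m pendant '{"offset":[[0.1,0,0.8],[0,1.5,0],[0,2,0],[0,2,0],[0,1,0],[0,0.4,0],[0,0,0]],"twist":[[0,-0.01,0],[0,0,0],[0,0,0],[0,0,0],[0,0,0],[0,0,0],[0,0,0]],"claw":[6,6,6,6,6,6,6]}';python3 g.py .603 .027 .031 -.045
```

```text
t: 30.5
ee_pos: [0.6061, 0.0275, 0.0324]
tcp_rot: [-1.573, -0.009, -0.05]
force: [-0.4, 0.4, -0.5]
opening: 0.645
t 30.5 now [0.6061 0.0275 0.0324] [-1.573 -0.009 -0.05 ] F [-0.4  0.4 -0.5] open 6.0
offset [-0.31  0.14 -0.07] twist [ 0.002 -0.005  0.009] | offset if turned first [-0.31  0.14 -0.06]
```

```bash
python3 -m pendant '{"offset":[[-0.3,0.1,0],[0,0,0],[0,0,0],[0,0,0],[0,0,0],[0,0,0],[0,-1,0],[0,-2,0],[0,-2,0],[0,-1,0],[0,0,0]],"twist":[[0,0,0.005],[0,0,0],[0,0,0],[0,0,0],[0,0,0],[0,0,0],[0,0,0],[0,0,0],[0,0,0],[0,0,0],[0,0,0]],"claw":[6,3,3,3,3,3,3,3,3,3,3]}' 30;python3 g.py .517 .310 .1 -.11
python3 - <<'E'
from h import *
t=camera("top");s=camera("side")
for uv,z in (((159.8,224.8),.024),((160.3,225),.012)): print(ray(t,np.array(uv)-.5,z).round(4))
# side: contacts in first side picture crop (scale 1): (233,355),(247,332)
print(ray(s,(240,343.5),.012).round(4))
A=cv2.resize(t["color"][150:260,115:265],None,fx=2.6,fy=2.6,interpolation=2);B=cv2.resize(s["color"][150:400,180:300],None,fx=2,fy=2,interpolation=2)
W=np.zeros((500,390+240,3),np.uint8);W[:A.shape[0],:A.shape[1]]=A;W[:500,390:]=B
cv2.imwrite("pics/f.png",W[:,:,::-1])
E
```

```text
t: 31.6
ee_pos: [0.6023, 0.0278, 0.0963]
tcp_rot: [-1.573, -0.004, -0.05]
force: [0.2, -0.3, -3.3]
opening: 0.389
t 31.6 now [0.6023 0.0278 0.0963] [-1.573 -0.004 -0.05 ] F [ 0.2 -0.3 -3.3] open 3.62
offset [-9.94 -0.47 27.76] twist [0.002 0.06  0.004] | offset if turned first [-11.58  -0.37  27.12]
[0.5161 0.308  0.024 ]
[0.5169 0.3103 0.012 ]
[0.5156 0.3084 0.012 ]
```

View pics/f.png

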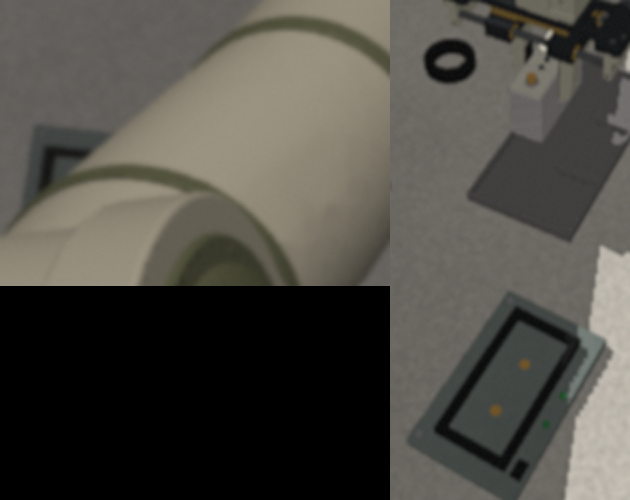

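```bash
python3 -m pendant '{"offset":[[-0.6,0,1.3],[-1.2,0,2.8],[-1.6,0,3.6],[-1.6,0,3.6],[-1.6,0,3.6],[-1.5,0,3.4],[-1.3,0,3],[-1,0,2.5],[-0.6,0,1.6],[-0.3,0,0.8],[0,0,0]],"twist":[[0,0.06,0],[0,0,0],[0,0,0],[0,0,0],[0,0,0],[0,0,0],[0,0,0],[0,0,0],[0,0,0],[0,0,0],[0,0,0]],"claw":[3,3,3,3,3,3,3,3,3,3,3]}';python3 g.py .5163 .309 .07 -.11
```

```text
t: 32.8
ee_pos: [0.5112, 0.308, 0.0824]
tcp_rot: [-1.583, 0.008, -0.115]
force: [-0.6, -0.4, -4.4]
opening: 0.388
t 32.8 now [0.5112 0.308  0.0824] [-1.583  0.008 -0.115] F [-0.6 -0.4 -4.4] open 3.61
offset [0.5  1.24 0.18] twist [ 0.012 -0.005 -0.008] | offset if turned first [0.49 1.24 0.16]
```

```bash
python3 -m pendant '{"offset":[[0.4,0.3,0.1],[0.1,0.6,0],[0,0.6,0],[0,0.4,0],[0,0,0]],"twist":[[0.012,-0.005,-0.008],[0,0,0],[0,0,0],[0,0,0],[0,0,0]],"claw":[3,3,3,3,3]}';python3 g.py .5163 .309 .0395 -.11
```

```text
t: 33.3
ee_pos: [0.5184, 0.3026, 0.061]
tcp_rot: [-1.573, -0.001, -0.116]
force: [-0.5, -0.4, -3.8]
opening: 0.383
t 33.3 now [0.5184 0.3026 0.061 ] [-1.573e+00 -1.000e-03 -1.160e-01] F [-0.5 -0.4 -3.8] open 3.56
offset [-0.28  2.14  0.62] twist [ 0.002 -0.006  0.001] | offset if turned first [-0.27  2.15  0.61]
```

```bash
python3 -m pendant '{"offset":[[-0.3,0.2,0.5],[0,0.6,0.2],[0,0.6,0],[0,0.3,0],[0,0,0]],"twist":[[0,0,0],[0,0,0],[0,0,0],[0,0,0],[0,0,0]],"claw":[3,3,3,3,3]}';python3 g.py .5163 .309 .0395 -.11
```

```text
t: 33.8
ee_pos: [0.5162, 0.3105, 0.0424]
tcp_rot: [-1.573, -0.001, -0.117]
force: [0.1, 0.3, -4.3]
opening: 0.388
t 33.8 now [0.5162 0.3105 0.0424] [-1.573e+00 -1.000e-03 -1.170e-01] F [ 0.1  0.3 -4.3] open 3.61
offset [ 0.03  0.29 -0.14] twist [ 0.002 -0.007  0.001] | offset if turned first [ 0.03  0.29 -0.14]
```

```bash
python3 -m pendant '{"offset":[[0,0.2,-0.1],[0,0.2,0],[0,0.1,0],[0,0,0]],"twist":[[0,0,0],[0,0,0],[0,0,0],[0,0,0]],"claw":[3,3,3,3]}';python3 g.py .5163 .309 .0395 -.11
```

```text
t: 34.2
ee_pos: [0.5163, 0.3102, 0.042]
tcp_rot: [-1.568, -0.001, -0.117]
force: [-0.0, 0.1, -4.1]
opening: 0.384
t 34.2 now [0.5163 0.3102 0.042 ] [-1.568e+00 -1.000e-03 -1.170e-01] F [-0.   0.1 -4.1] open 3.57
offset [ 0.01  0.25 -0.12] twist [-0.003 -0.007  0.001] | offset if turned first [ 0.01  0.25 -0.12]
```

```bash
python3 -m pendant '{"offset":[[0,0.4,0],[0,0.3,0],[0,0,0]],"twist":[[0,0,0],[0,0,0],[0,0,0]],"claw":[3,3,3]}';python3 g.py .5163 .309 .0395 -.11
```

```text
t: 34.5
ee_pos: [0.5169, 0.311, 0.0406]
tcp_rot: [-1.563, -0.002, -0.117]
force: [1.0, -0.1, -2.9]
opening: 0.384
t 34.5 now [0.5169 0.311  0.0406] [-1.563 -0.002 -0.117] F [ 1.  -0.1 -2.9] open 3.57
offset [-0.04  0.11 -0.21] twist [-0.008 -0.007  0.002] | offset if turned first [-0.04  0.11 -0.21]
```

```bash
python3 -m pendant '{"offset":[[0,0.3,-0.1],[0,0.2,0],[0,0,0]],"twist":[[-0.008,0,0],[0,0,0],[0,0,0]],"claw":[3,3,3]}';python3 g.py .5163 .309 .0395 -.11
```

```text
t: 34.8
ee_pos: [0.5175, 0.3105, 0.0397]
tcp_rot: [-1.567, -0.003, -0.118]
force: [0.5, 0.0, -3.7]
opening: 0.387
t 34.8 now [0.5175 0.3105 0.0397] [-1.567 -0.003 -0.118] F [ 0.5  0.  -3.7] open 3.6
offset [-0.1   0.02 -0.17] twist [-0.003 -0.008  0.003] | offset if turned first [-0.11  0.02 -0.17]
```

```bash
python3 -m pendant '{"offset":[[-0.1,0.3,-0.1],[0,0.3,0],[0,0.1,0],[0,0,0]],"twist":[[0,0,0],[0,0,0],[0,0,0],[0,0,0]],"claw":[3,3,3,3]}';python3 g.py .5163 .309 .0395 -.11
```

```text
t: 35.2
ee_pos: [0.5177, 0.311, 0.0382]
tcp_rot: [-1.562, -0.004, -0.118]
force: [-0.0, -0.1, -3.4]
opening: 0.389
t 35.2 now [0.5177 0.311  0.0382] [-1.562 -0.004 -0.118] F [-0.  -0.1 -3.4] open 3.62
offset [-0.11 -0.13 -0.21] twist [-0.009 -0.008  0.004] | offset if turned first [-0.11 -0.13 -0.21]
```

Run:
```python
from h import *
t=camera("top");s=camera("side")
A=cv2.resize(s["color"][280:410,180:300],None,fx=4,fy=4,interpolation=2)
cv2.imwrite("pics/g.png",A[:,:,::-1])
```

```text
(no output)
```

View pics/g.png

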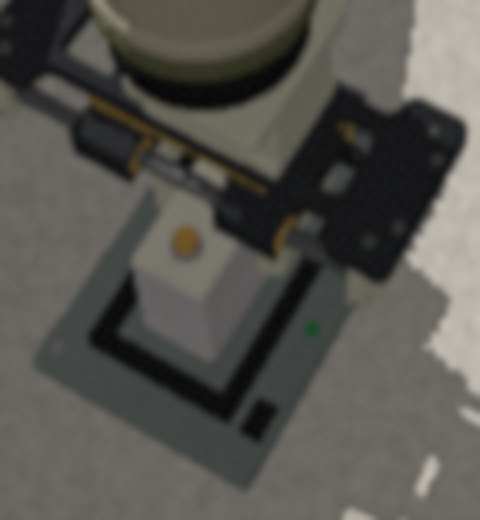

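```bash
python3 -m pendant '{"offset":[[0,0.4,-0.1],[0,0.3,0],[0,0.1,0],[0,0,0]],"twist":[[-0.009,0,0],[0,0,0],[0,0,0],[0,0,0]],"claw":[3,3,3,3]}';python3 g.py .5163 .309 .0395 -.11
```

```text
t: 35.7
ee_pos: [0.5178, 0.3113, 0.0354]
tcp_rot: [-1.567, -0.003, -0.118]
force: [-1.1, -0.3, -2.6]
opening: 0.385
t 35.7 now [0.5178 0.3113 0.0354] [-1.567 -0.003 -0.118] F [-1.1 -0.3 -2.6] open 3.58
offset [-0.12 -0.41 -0.24] twist [-0.004 -0.008  0.003] | offset if turned first [-0.12 -0.41 -0.24]
```

```bash
python3 -m pendant '{"offset":[[0,0.3,-0.1],[0,0.3,0],[0,0,0]],"twist":[[0,0,0],[0,0,0],[0,0,0]],"claw":[3,3,3]}';python3 g.py .5163 .309 .0395 -.11
```

```text
t: 36.0
ee_pos: [0.518, 0.3117, 0.0339]
tcp_rot: [-1.562, -0.003, -0.119]
force: [-0.4, -1.0, -3.8]
opening: 0.385
t 36.0 now [0.518  0.3117 0.0339] [-1.562 -0.003 -0.119] F [-0.4 -1.  -3.8] open 3.58
offset [-0.13 -0.56 -0.29] twist [-0.009 -0.009  0.003] | offset if turned first [-0.14 -0.56 -0.29]
```

```bash
python3 -m pendant '{"offset":[[0,0.3,-0.1],[0,0.3,-0.1],[0,0,0]],"twist":[[-0.009,0,0],[0,0,0],[0,0,0]],"claw":[3,3,3]}';python3 g.py .5163 .309 .0395 -.11
```

```text
t: 36.3
ee_pos: [0.5184, 0.3119, 0.0321]
tcp_rot: [-1.566, -0.003, -0.118]
force: [-1.0, 0.5, -4.1]
opening: 0.386
t 36.3 now [0.5184 0.3119 0.0321] [-1.566 -0.003 -0.118] F [-1.   0.5 -4.1] open 3.59
offset [-0.17 -0.75 -0.31] twist [-0.005 -0.008  0.003] | offset if turned first [-0.18 -0.74 -0.31]
```

Run:
```python
from h import *
s=camera("side"); k=4
A=np.ascontiguousarray(cv2.resize(s["color"][280:410,180:300],None,fx=k,fy=k,interpolation=2)[:,:,::-1])
B=A.copy()
for z,col in((.012,(0,0,255)),(.020,(0,255,0))):
    h=cv2.convexHull(proj(s,place("module",[.518,.3115,-.117,z])[:]).astype(np.float32))
    cv2.polylines(B,[((h+.5-[180,280])*k).round().astype(np.int32)],True,col,1)
cv2.imwrite("pics/h.png",np.hstack([A,B])[150:])
```

```text
(no output)
```

View pics/h.png

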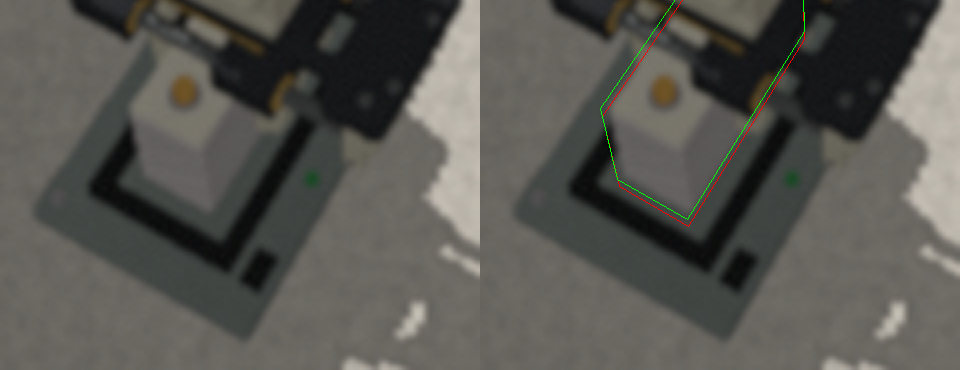

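```bash
for i in 1; do python3 -m pendant '{"offset":[[0,0.4,-0.1]],"twist":[[-0.005,0,0]],"claw":[3]}'; python3 -m pendant '{"offset":[[0,0.4,0]],"twist":[[0,0,0]],"claw":[3]}';done
```

```text
t: 36.45
ee_pos: [0.5186, 0.3119, 0.0296]
tcp_rot: [-1.569, -0.003, -0.118]
force: [-9.1, 0.6, 45.3]
opening: 0.383
t: 36.55
ee_pos: [0.5187, 0.3125, 0.0277]
tcp_rot: [-1.567, -0.003, -0.118]
force: [-8.9, -3.6, 44.8]
opening: 0.384
```

```bash
python3 -m pendant '{"offset":[[0,-0.2,0],[0,0,0]],"twist":[[0,0,0],[0,0,0]],"claw":[3,3]}';python3 -m pendant '{"offset":[[0,0,0],[0,0,0],[0,0,0],[0,-1,0],[0,-2,0],[0,-3,0],[0,-3,0],[0,-2,0],[0,-1,0],[0,0,0]],"twist":[[0,0,0],[0,0,0],[0,0,0],[0,0,0],[0,0,0],[0,0,0],[0,0,0],[0,0,0],[0,0,0],[0,0,0]],"claw":[5.4,5.4,5.4,5.4,5.4,5.4,5.4,5.4,5.4,5.4]}'; python3 g.py .481 -.2745 .18 1.52
```

```text
t: 36.75
ee_pos: [0.5189, 0.3126, 0.0292]
tcp_rot: [-1.568, -0.003, -0.118]
force: [-0.0, -0.1, -2.7]
opening: 0.385
t: 37.75
ee_pos: [0.5187, 0.3113, 0.1534]
tcp_rot: [-1.571, -0.002, -0.12]
force: [-0.3, 0.2, 0.2]
opening: 0.583
t 37.8 now [0.5187 0.3113 0.1534] [-1.571 -0.002 -0.12 ] F [-0.3  0.2  0.2] open 5.42
offset [  3.25  -2.63 -58.61] twist [ 2.00e-03 -1.64e+00  1.00e-03] | offset if turned first [-58.69  -2.66   0.79]
```

```bash
python3 -m pendant '{"offset":[[0,-0.5,-1.5],[0,-0.5,-3],[0.2,-0.5,-4],[0.3,-0.4,-4],[0.3,-0.3,-4],[0.3,-0.3,-4],[0.3,0,-4],[0.3,0,-4],[0.3,0,-4],[0.3,0,-4],[0.3,0,-4],[0.3,0,-3]],"twist":[[0,0,0],[0,0,0],[0,0,0],[0,0,0],[0,0,0],[0,0,0],[0,0,0],[0,-0.13,0],[0,0,0],[0,0,0],[0,0,0],[0,0,0]],"claw":[5,5,5,5,5,5,5,5,5,5,5,5]}'; python3 g.py .481 -.2745 .18 1.52
python3 - <<'E'
from h import *
s=camera("side");t=camera("top"); k=4
def cr(c,x,y,w,h,kk): return cv2.resize(c["color"][y:y+h,x:x+w],None,fx=kk,fy=kk,interpolation=2)[:,:,::-1]
A=cr(s,185,290,110,110,k);B=cr(t,115,185,100,110,k)
cv2.imwrite("pics/i.png",np.hstack([A,B]))
for c in(s,t): print([(round(d["p"],2),np.round(d["box"],1)) for d in trace(c,"module")])
E
```

```text
t: 38.95
ee_pos: [0.5034, -0.1459, 0.1722]
tcp_rot: [-1.577, 0.015, 0.02]
force: [0.6, 0.4, -0.7]
opening: 0.537
t 39.0 now [ 0.5034 -0.1459  0.1722] [-1.577  0.015  0.02 ] F [ 0.6  0.4 -0.7] open 5.0
offset [ -2.5   -0.66 -12.82] twist [-0.006 -1.5   -0.017] | offset if turned first [-12.96  -0.78   1.58]
[(0.84, array([236.2, 334.1,  53.2,  72.4]))]
[(0.89, array([154.7, 222.6,  55.9,  19.6]))]
```

View pics/i.png

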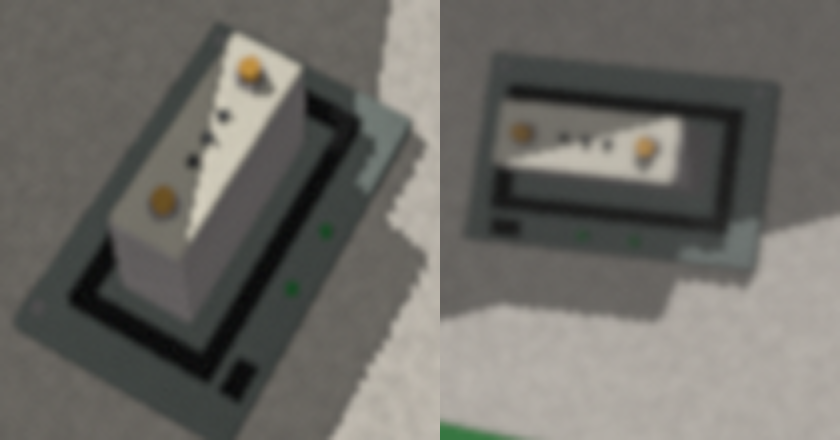

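```bash
python3 - <<'E'
from h import *
from scipy.optimize import least_squares
s,t=camera("side"),camera("top")
P=[]
for a1,b1 in (((225.5,340.5),(135.5,218)),((247.25,307.25),(166.25,222))):
    a1=np.array(a1)-.5;b1=np.array(b1)-.5
    r=least_squares(lambda p:np.r_[proj(s,p)[0]-a1,proj(t,p)[0]-b1],[.5,.3,.09]);P.append(r.x)
    print(r.x.round(4),r.fun.round(1))
m=(P[0]+P[1])/2;d=P[0]-P[1];yaw=-np.arctan2(d[0],d[1]);print(m.round(4),np.hypot(*d[:2]),yaw)
D=np.array([.5163,.309]);e=m[:2]-D;c,ss=np.cos(-.11),np.sin(-.11)
print("in dock frame",(e@np.array([[c,-ss],[ss,c]])).round(4))
E
python3 -m pendant '{"offset":[[0,0,-0.5],[0,0,0],[0,0,0],[0,0,0],[0,0,0],[0,0,0],[0,0,0],[0,0,0],[0,0,0],[0,0,0],[0,0,0],[0,0,0]],"twist":[[0,-0.13,-0.017],[0,-0.13,0],[0,-0.13,0],[0,-0.13,0],[0,-0.13,0],[0,-0.13,0],[0,-0.13,0],[0,-0.13,0],[0,-0.13,0],[0,-0.13,0],[0,-0.13,0],[0,-0.08,0]],"claw":[5,5,5,5,5,5,5,5,5,5,5,5]}'; python3 g.py .481 -.2745 .18 1.52
```

```text
[0.523  0.3423 0.089 ] [-0.3 -0.1  0.1  0.4]
[0.5145 0.2748 0.0916] [-0.1 -0.   0.   0.1]
[0.5188 0.3086 0.0903] 0.06802552552965747 -0.12538116957285814
in dock frame [ 0.0025 -0.0002]
t: 40.45
ee_pos: [0.5017, -0.1249, 0.1699]
tcp_rot: [-1.566, -0.002, 1.63]
force: [0.1, -1.3, 1.0]
opening: 0.537
t 40.5 now [ 0.5017 -0.1249  0.1699] [-1.566 -0.002  1.63 ] F [ 0.1 -1.3  1. ] open 5.0
offset [-14.81  -1.02   2.96] twist [-0.005  0.11   0.002] | offset if turned first [-15.04  -1.01   1.31]
```

```bash
python3 -m pendant '{"offset":[[-1.5,0,0.1],[-3,0,0.3],[-3.5,0,0.3],[-3,0,0.3],[-2,0,0.2],[-1.3,0,0.1],[-0.6,0,0],[0,0,0]],"twist":[[-0.005,0.11,0],[0,0,0],[0,0,0],[0,0,0],[0,0,0],[0,0,0],[0,0,0],[0,0,0]],"claw":[5,5,5,5,5,5,5,5]}'; python3 g.py .4808 -.2757 .062 1.52
```

```text
t: 41.25
ee_pos: [0.4848, -0.2643, 0.168]
tcp_rot: [-1.568, -0.006, 1.543]
force: [-0.1, 0.9, -0.3]
opening: 0.535
t 41.2 now [ 0.4848 -0.2643  0.168 ] [-1.568 -0.006  1.543] F [-0.1  0.9 -0.3] open 4.98
offset [-1.22 10.6   0.34] twist [-0.003  0.023  0.006] | offset if turned first [-1.16 10.6   0.35]
```

```bash
python3 -m pendant '{"offset":[[-0.9,0,0.3],[-0.4,0,0],[0,1,0],[0,1,0],[0,0,0]],"twist":[[-0.003,0.023,0.006],[0,0,0],[0,0,0],[0,0,0],[0,0,0]],"claw":[5,5,5,5,5]}'; python3 g.py .4808 -.2757 .062 1.52
```

```text
t: 41.75
ee_pos: [0.4822, -0.2743, 0.1463]
tcp_rot: [-1.572, -0.001, 1.523]
force: [-0.2, 0.3, -0.4]
opening: 0.537
t 41.8 now [ 0.4822 -0.2743  0.1463] [-1.572e+00 -1.000e-03  1.523e+00] F [-0.2  0.3 -0.4] open 5.0
offset [-0.16  8.43  0.14] twist [0.001 0.003 0.001] | offset if turned first [-0.15  8.43  0.13]
```

```bash
python3 -m pendant '{"offset":[[-0.2,1,0.1],[-0.1,2,0],[-0.1,2.2,0],[0,1.5,0],[0,1,0],[0,0.4,0],[0,0,0]],"twist":[[0,0,0],[0,0,0],[0,0,0],[0,0,0],[0,0,0],[0,0,0],[0,0,0]],"claw":[5,5,5,5,5,5,5]}'; python3 g.py .4808 -.2757 .062 1.52
```

```text
t: 42.45
ee_pos: [0.4808, -0.2777, 0.0591]
tcp_rot: [-1.571, -0.002, 1.525]
force: [-0.2, -0.3, 0.3]
opening: 0.536
t 42.5 now [ 0.4808 -0.2777  0.0591] [-1.571 -0.002  1.525] F [-0.2 -0.3  0.3] open 4.98
offset [ 0.2  -0.29  0.01] twist [-0.     0.005  0.002] | offset if turned first [ 0.2  -0.29  0.01]
```

```bash
python3 -m pendant '{"offset":[[0.1,-0.1,0],[0,0,0],[0,0,0],[0,0,0],[0,0,0]],"twist":[[0,0,0],[0,0,0],[0,0,0],[0,0,0],[0,0,0]],"claw":[4,3,3,3,3]}' 20; python3 -m pendant '{"offset":[[0,-1,0],[0,-2,0],[0,-2,0],[0,-1,0],[0,0,0]],"twist":[[0,0,0],[0,0,0],[0,0,0],[0,0,0],[0,0,0]],"claw":[3,3,3,3,3]}'; python3 g.py .56 .0968 .13 1.52
```

```text
t: 42.95
ee_pos: [0.4817, -0.2771, 0.0622]
tcp_rot: [-1.573, -0.001, 1.525]
force: [-0.1, -0.2, -1.6]
opening: 0.384
t: 43.45
ee_pos: [0.4812, -0.2771, 0.1262]
tcp_rot: [-1.573, -0.001, 1.525]
force: [0.2, -1.0, -1.4]
opening: 0.387
t 43.5 now [ 0.4812 -0.2771  0.1262] [-1.573e+00 -1.000e-03  1.525e+00] F [ 0.2 -1.  -1.4] open 3.6
offset [37.71 -0.33 -6.15] twist [0.002 0.005 0.001] | offset if turned first [37.74 -0.38 -5.97]
```

```bash
python3 -m pendant '{"offset":[[1.5,0,-0.3],[3,0,-0.5],[4,0,-0.7],[4,0,-0.7],[4,0,-0.7],[4,0,-0.7],[4,0,-0.7],[4,0,-0.6],[3,0,-0.4],[2,0,-0.3],[1.2,0,-0.2],[0.6,0,-0.1]],"twist":[[0,0,0],[0,0,0],[0,0,0],[0,0,0],[0,0,0],[0,0,0],[0,0,0],[0,0,0],[0,0,0],[0,0,0],[0,0,0],[0,0,0]],"claw":[3,3,3,3,3,3,3,3,3,3,3,3]}';python3 -m pendant '{"offset":[[0,0,0],[0,0,0]],"twist":[[0,0,0],[0,0,0]],"claw":[3,3]}';python3 g.py .56 .0968 .064 1.51
```

```text
t: 44.65
ee_pos: [0.5534, 0.0983, 0.1173]
tcp_rot: [-1.561, -0.003, 1.528]
force: [-0.7, -0.5, -2.0]
opening: 0.383
t: 44.85
ee_pos: [0.5527, 0.0982, 0.1165]
tcp_rot: [-1.56, -0.002, 1.528]
force: [-0.1, 0.1, -1.3]
opening: 0.389
t 44.9 now [0.5527 0.0982 0.1165] [-1.56  -0.002  1.528] F [-0.1  0.1 -1.3] open 3.61
offset [-0.11  5.24 -0.79] twist [-0.011  0.018  0.002] | offset if turned first [-0.09  5.25 -0.74]
```

```bash
python3 -m pendant '{"offset":[[-0.1,1,-0.6],[0,1.5,-0.2],[0,1.2,0],[0,0.7,0],[0,0.3,0],[0,0,0]],"twist":[[-0.011,0.018,0],[0,0,0],[0,0,0],[0,0,0],[0,0,0],[0,0,0]],"claw":[3,3,3,3,3,3]}';python3 g.py .56 .0968 .063 1.51
```

```text
t: 45.45
ee_pos: [0.5597, 0.0909, 0.066]
tcp_rot: [-1.569, 0.001, 1.503]
force: [-0.5, 0.4, -1.9]
opening: 0.384
t 45.5 now [0.5597 0.0909 0.066 ] [-1.569e+00  1.000e-03  1.503e+00] F [-0.5  0.4 -1.9] open 3.57
offset [0.6  0.3  0.01] twist [-0.002 -0.007 -0.001] | offset if turned first [0.6  0.3  0.01]
```

```bash
python3 -m pendant '{"offset":[[0.5,0,0],[0,0.2,0],[0,0.2,0]],"twist":[[0,0,0],[0,0,0],[0,0,0]],"claw":[3,3,3]}';python3 -m pendant '{"offset":[[0,0.2,0]],"twist":[[0,0,0]],"claw":[3]}';python3 g.py .56 .0968 .063 1.51
```

```text
t: 45.75
ee_pos: [0.5605, 0.0965, 0.0626]
tcp_rot: [-1.57, 0.0, 1.503]
force: [0.7, -0.5, -1.8]
opening: 0.386
t: 45.85
ee_pos: [0.5607, 0.0969, 0.0609]
tcp_rot: [-1.571, -0.0, 1.504]
force: [-4.3, 0.0, 27.6]
opening: 0.385
t 45.9 now [0.5607 0.0969 0.0609] [-1.571 -0.     1.504] F [-4.3  0.  27.6] open 3.58
offset [-0.01 -0.21  0.07] twist [-0.    -0.006  0.   ] | offset if turned first [-0.01 -0.21  0.07]
```

```bash
python3 -m pendant '{"offset":[[0,-0.1,0],[0,0,0],[0,0,0],[0,0,0],[0,-2,0],[0,-3.5,0],[0,-3.5,0],[0,-2,0],[0,0,0],[0,0,0],[0,0,0],[0,0,0]],"twist":[[0,0,0],[0,0,0],[0,0,0],[0,0,0],[0,0,0],[0,0,0],[0,0,0],[0,0.13,0],[0,0.13,0],[0,0.13,0],[0,0.13,0],[0,0.13,0]],"claw":[3,5.5,5.5,5.5,5.5,5.5,5.5,5.5,5.5,5.5,5.5,5.5]}';python3 -m pendant '{"offset":[[0,0,0],[0,0,0],[0,0,0],[0,0,0],[0,0,0],[0,0,0],[0,0,0],[0,0,0],[0,0,0],[0,0,0],[0,0,0],[0,0,0]],"twist":[[0,0.13,0],[0,0.13,0],[0,0.13,0],[0,0.13,0],[0,0.13,0],[0,0.13,0],[0,0.13,0],[0,0.13,0],[0,0.13,0],[0,0.13,0],[0,0.1,0],[0,0,0]],"claw":[5.5,5.5,5.5,5.5,5.5,5.5,5.5,5.5,5.5,5.5,5.5,5.5]}';python3 g.py .5102 -.3306 .175 -.576
```

```text
t: 47.05
ee_pos: [0.5612, 0.0963, 0.1775]
tcp_rot: [-1.571, -0.003, 0.83]
force: [-0.2, -0.1, -0.0]
opening: 0.591
t: 48.25
ee_pos: [0.5603, 0.0968, 0.1781]
tcp_rot: [-1.567, -0.0, -0.632]
force: [0.7, -0.1, -0.2]
opening: 0.591
t 48.2 now [0.5603 0.0968 0.1781] [-1.567 -0.    -0.632] F [ 0.7 -0.1 -0.2] open 5.5
offset [ 21.2    0.16 -37.45] twist [-0.004 -0.056  0.001] | offset if turned first [ 19.08   0.31 -38.58]
```

```bash
python3 -m pendant '{"offset":[[0.8,0,-1.5],[1.5,0,-3],[2,0,-4],[2,0,-4],[2,0,-4],[2,0,-4],[2,0,-4],[2,0,-4],[1.7,0,-3.5],[1.3,0,-2.6],[0.9,0,-1.8],[0.5,0,-1]],"twist":[[-0.004,-0.056,0],[0,0,0],[0,0,0],[0,0,0],[0,0,0],[0,0,0],[0,0,0],[0,0,0],[0,0,0],[0,0,0],[0,0,0],[0,0,0]],"claw":[5.5,5.5,5.5,5.5,5.5,5.5,5.5,5.5,5.5,5.5,5.5,5.5]}';python3 -m pendant '{"offset":[[0,0,0],[0,0,0]],"twist":[[0,0,0],[0,0,0]],"claw":[5.5,5.5]}';python3 g.py .5102 -.3306 .062 -.576
```

```text
t: 49.45
ee_pos: [0.5219, -0.3327, 0.1778]
tcp_rot: [-1.57, -0.003, -0.524]
force: [-0.3, -0.3, 0.2]
opening: 0.592
t: 49.65
ee_pos: [0.5214, -0.3334, 0.1776]
tcp_rot: [-1.57, -0.003, -0.523]
force: [-0.1, 0.8, -0.1]
opening: 0.59
t 49.6 now [ 0.5214 -0.3334  0.1776] [-1.57  -0.003 -0.523] F [-0.1  0.8 -0.1] open 5.49
offset [-1.14 11.56 -0.32] twist [-0.     0.053  0.003] | offset if turned first [-1.09 11.56 -0.37]
```

```bash
python3 -m pendant '{"offset":[[-0.8,0,-0.3],[-0.2,1,-0.1],[0,1.5,0],[0,1,0],[0,0,0]],"twist":[[0,0.053,0],[0,0,0],[0,0,0],[0,0,0],[0,0,0]],"claw":[5.5,5.5,5.5,5.5,5.5]}';python3 g.py .5102 -.3306 .062 -.576
```

```text
t: 50.15
ee_pos: [0.513, -0.3252, 0.1388]
tcp_rot: [-1.568, -0.001, -0.564]
force: [-0.1, -0.7, 0.2]
opening: 0.591
t 50.1 now [ 0.513  -0.3252  0.1388] [-1.568e+00 -1.000e-03 -5.640e-01] F [-0.1 -0.7  0.2] open 5.5
offset [ 0.05  7.68 -0.63] twist [-0.003  0.012  0.001] | offset if turned first [ 0.06  7.68 -0.61]
```

```bash
python3 -m pendant '{"offset":[[0,0.5,-0.6],[0,1.5,-0.2],[0,2,0],[0,1.5,0],[0,1.2,0],[0,0.4,0],[0,0,0]],"twist":[[0,0.012,0],[0,0,0],[0,0,0],[0,0,0],[0,0,0],[0,0,0],[0,0,0]],"claw":[5.5,5.5,5.5,5.5,5.5,5.5,5.5]}';python3 g.py .5102 -.3306 .062 -.576
```

```text
t: 50.85
ee_pos: [0.5081, -0.3337, 0.0611]
tcp_rot: [-1.569, -0.0, -0.577]
force: [0.1, 0.6, -0.7]
opening: 0.593
t 50.9 now [ 0.5081 -0.3337  0.0611] [-1.569 -0.    -0.577] F [ 0.1  0.6 -0.7] open 5.51
offset [ 0.01 -0.09  0.37] twist [-0.002 -0.001  0.   ] | offset if turned first [ 0.01 -0.09  0.37]
```

```bash
python3 -m pendant '{"offset":[[0,0,0.3],[0,0,0],[0,0,0],[0,0,0],[0,0,0]],"twist":[[0,0,0],[0,0,0],[0,0,0],[0,0,0],[0,0,0]],"claw":[5,3.5,3.5,3.5,3.5]}' 25; python3 -m pendant '{"offset":[[0,-1,0],[0,-2,0],[0,-2,0],[0,-1,0],[0,0,0]],"twist":[[0,0,0],[0,0,0],[0,0,0],[0,0,0],[0,0,0]],"claw":[3.5,3.5,3.5,3.5,3.5]}'; python3 g.py .5536 .0137 .125 -.576
```

```text
t: 51.35
ee_pos: [0.5107, -0.3313, 0.0627]
tcp_rot: [-1.568, -0.003, -0.577]
force: [0.6, -0.6, -2.1]
opening: 0.445
t: 51.85
ee_pos: [0.5101, -0.3313, 0.1267]
tcp_rot: [-1.568, -0.002, -0.577]
force: [-0.2, -0.4, -2.0]
opening: 0.444
t 51.9 now [ 0.5101 -0.3313  0.1267] [-1.568 -0.002 -0.577] F [-0.2 -0.4 -2. ] open 4.13
offset [-15.18   0.21  31.28] twist [-0.002 -0.001  0.002] | offset if turned first [-15.14   0.17  31.3 ]
```

```bash
python3 -m pendant '{"offset":[[-0.8,0,1.5],[-1.4,0,3],[-1.8,0,3.7],[-1.8,0,3.7],[-1.8,0,3.7],[-1.8,0,3.7],[-1.8,0,3.7],[-1.6,0,3.2],[-1.1,0,2.2],[-0.7,0,1.5],[-0.3,0,0.7],[0,0,0]],"twist":[[0,0,0],[0,0,0],[0,0,0],[0,0,0],[0,0,0],[0,0,0],[0,0,0],[0,0,0],[0,0,0],[0,0,0],[0,0,0],[0,0,0]],"claw":[3.5,3.5,3.5,3.5,3.5,3.5,3.5,3.5,3.5,3.5,3.5,3.5]}'; python3 g.py .5536 .0137 .065 -.576
```

```text
t: 53.05
ee_pos: [0.5458, 0.0322, 0.1183]
tcp_rot: [-1.574, 0.01, -0.571]
force: [1.2, -0.2, -1.8]
opening: 0.447
t 53.0 now [0.5458 0.0322 0.1183] [-1.574  0.01  -0.571] F [ 1.2 -0.2 -1.8] open 4.16
offset [ 1.71  5.32 -1.12] twist [ 0.003  0.005 -0.01 ] | offset if turned first [ 1.66  5.33 -1.13]
```

```bash
python3 -m pendant '{"offset":[[1,0,-0.7],[0.6,0.7,-0.4],[0,1.5,0],[0,1.2,0],[0,0.6,0],[0,0.2,0],[0,0,0]],"twist":[[0.003,0,-0.01],[0,0,0],[0,0,0],[0,0,0],[0,0,0],[0,0,0],[0,0,0]],"claw":[3.5,3.5,3.5,3.5,3.5,3.5,3.5]}'; python3 g.py .5536 .0137 .064 -.576
```

```text
t: 53.75
ee_pos: [0.5535, 0.0041, 0.0734]
tcp_rot: [-1.573, -0.003, -0.582]
force: [1.6, 0.2, -1.4]
opening: 0.45
t 53.8 now [0.5535 0.0041 0.0734] [-1.573 -0.003 -0.582] F [ 1.6  0.2 -1.4] open 4.18
offset [-0.52  0.94  0.81] twist [ 0.002 -0.006  0.003] | offset if turned first [-0.52  0.94  0.81]
```

```bash
python3 -m pendant '{"offset":[[-0.4,0,0.6],[-0.1,0.4,0.1],[0,0.4,0],[0,0.2,0],[0,0,0]],"twist":[[0,0,0],[0,0,0],[0,0,0],[0,0,0],[0,0,0]],"claw":[3.5,3.5,3.5,3.5,3.5]}'; python3 g.py .5536 .0137 .063 -.576;python3 -m pendant '{"offset":[[0,0.2,0]],"twist":[[0,0,0]],"claw":[3.5]}'
```

```text
t: 54.25
ee_pos: [0.5538, 0.0143, 0.0635]
tcp_rot: [-1.571, -0.004, -0.58]
force: [0.8, 0.1, -2.8]
opening: 0.451
t 54.2 now [0.5538 0.0143 0.0635] [-1.571 -0.004 -0.58 ] F [ 0.8  0.1 -2.8] open 4.19
offset [ 0.01  0.05 -0.06] twist [ 0.001 -0.004  0.004] | offset if turned first [ 0.01  0.05 -0.06]
t: 54.35
ee_pos: [0.554, 0.0143, 0.0617]
tcp_rot: [-1.571, -0.004, -0.58]
force: [-5.5, -0.5, 33.1]
opening: 0.448
```

Contact. Release, lift, go for the canister at (.447,-.327), ψ=.475.

```bash
python3 -m pendant '{"offset":[[0,-0.1,0],[0,0,0],[0,0,0],[0,0,0],[0,-2,0],[0,-3.5,0],[0,-3.5,0],[0,-2,0],[0,0,0],[0,0,0],[0,0,0],[0,0,0]],"twist":[[0,0,0],[0,0,0],[0,0,0],[0,0,0],[0,0,0],[0,0,0],[0,0,0],[0,-0.13,0],[0,-0.13,0],[0,-0.13,0],[0,-0.13,0],[0,-0.13,0]],"claw":[3.5,5.5,5.5,5.5,5.5,5.5,5.5,5.5,5.5,5.5,5.5,5.5]}';python3 -m pendant '{"offset":[[0,0,0],[0,0,0],[0,0,0],[0,0,0]],"twist":[[0,-0.13,0],[0,-0.13,0],[0,-0.13,0],[0,0,0]],"claw":[5.5,5.5,5.5,5.5]}';python3 g.py .447 -.3272 .175 .475
```

```text
t: 55.55
ee_pos: [0.5541, 0.0141, 0.1777]
tcp_rot: [-1.575, -0.004, 0.092]
force: [-1.3, 0.3, -0.1]
opening: 0.591
t: 55.95
ee_pos: [0.554, 0.0139, 0.1782]
tcp_rot: [-1.576, -0.003, 0.5]
force: [0.3, 0.1, -0.1]
opening: 0.593
t 56.0 now [0.554  0.0139 0.1782] [-1.576 -0.003  0.5  ] F [ 0.3  0.1 -0.1] open 5.51
offset [-25.75   0.37 -24.79] twist [0.006 0.025 0.003] | offset if turned first [-25.11   0.32 -25.44]
```

```bash
python3 -m pendant '{"offset":[[-1.2,0,-1.2],[-2.5,0,-2.5],[-3.2,0,-3.2],[-3.2,0,-3.2],[-3.2,0,-3.3],[-3.2,0,-3.3],[-3,0,-3],[-2.5,0,-2.5],[-1.7,0,-1.7],[-1,0,-1],[-0.4,0,-0.4],[0,0,0]],"twist":[[0.006,0.025,0],[0,0,0],[0,0,0],[0,0,0],[0,0,0],[0,0,0],[0,0,0],[0,0,0],[0,0,0],[0,0,0],[0,0,0],[0,0,0]],"claw":[5.5,5.5,5.5,5.5,5.5,5.5,5.5,5.5,5.5,5.5,5.5,5.5]}';python3 g.py .447 -.3272 .062 .475
```

```text
t: 57.15
ee_pos: [0.4379, -0.3365, 0.1761]
tcp_rot: [-1.571, -0.005, 0.427]
force: [-0.6, -0.2, 0.3]
opening: 0.587
t 57.1 now [ 0.4379 -0.3365  0.1761] [-1.571 -0.005  0.427] F [-0.6 -0.2  0.3] open 5.46
offset [ 1.16 11.41  0.48] twist [ 0.001 -0.048  0.005] | offset if turned first [ 1.24 11.41  0.41]
```

```bash
python3 -m pendant '{"offset":[[0.8,0,0.3],[0.3,1,0.1],[0,1.5,0],[0,1,0],[0,0,0]],"twist":[[0,-0.048,0.005],[0,0,0],[0,0,0],[0,0,0],[0,0,0]],"claw":[5.5,5.5,5.5,5.5,5.5]}';python3 g.py .447 -.3272 .062 .475
```

```text
t: 57.65
ee_pos: [0.4502, -0.3215, 0.1383]
tcp_rot: [-1.57, -0.001, 0.486]
force: [-0.1, 0.3, 0.6]
opening: 0.591
t 57.6 now [ 0.4502 -0.3215  0.1383] [-1.57e+00 -1.00e-03  4.86e-01] F [-0.1  0.3  0.6] open 5.5
offset [-0.56  7.63 -0.36] twist [-0.001  0.011  0.001] | offset if turned first [-0.55  7.63 -0.36]
```

```bash
python3 -m pendant '{"offset":[[-0.5,0,-0.3],[0,1.5,0],[0,2,0],[0,1.7,0],[0,1.2,0],[0,0.5,0],[0,0,0]],"twist":[[0,0.01,0],[0,0,0],[0,0,0],[0,0,0],[0,0,0],[0,0,0],[0,0,0]],"claw":[5.5,5.5,5.5,5.5,5.5,5.5,5.5]}';python3 g.py .447 -.3272 .062 .475
```

```text
t: 58.35
ee_pos: [0.4483, -0.3283, 0.0689]
tcp_rot: [-1.573, -0.003, 0.473]
force: [-0.7, 0.2, 0.3]
opening: 0.595
t 58.4 now [ 0.4483 -0.3283  0.0689] [-1.573 -0.003  0.473] F [-0.7  0.2  0.3] open 5.53
offset [-0.07  0.69  0.16] twist [ 0.002 -0.002  0.003] | offset if turned first [-0.07  0.69  0.16]
```

```bash
python3 -m pendant '{"offset":[[0,0.4,0.1],[0,0.3,0],[0,0,0],[0,0,0],[0,0,0],[0,0,0],[0,0,0]],"twist":[[0,0,0],[0,0,0],[0,0,0],[0,0,0],[0,0,0],[0,0,0],[0,0,0]],"claw":[5.5,5,3.5,3.5,3.5,3.5,3.5]}' 20; python3 -m pendant '{"offset":[[0,-1,0],[0,-2,0],[0,-2,0],[0,-1,0],[0,0,0]],"twist":[[0,0,0],[0,0,0],[0,0,0],[0,0,0],[0,0,0]],"claw":[3.5,3.5,3.5,3.5,3.5]}'; python3 g.py .549 -.0685 .125 .475
```

```text
t: 59.05
ee_pos: [0.4487, -0.328, 0.0634]
tcp_rot: [-1.575, -0.004, 0.473]
force: [0.3, 0.0, -1.8]
opening: 0.436
t: 59.55
ee_pos: [0.4478, -0.3277, 0.1271]
tcp_rot: [-1.574, -0.004, 0.472]
force: [-0.0, 0.2, -1.1]
opening: 0.438
t 59.5 now [ 0.4478 -0.3277  0.1271] [-1.574 -0.004  0.472] F [-0.   0.2 -1.1] open 4.07
offset [20.8   0.22 18.48] twist [ 0.004 -0.003  0.004] | offset if turned first [20.85  0.21 18.43]
```

```bash
python3 -m pendant '{"offset":[[1.2,0,1],[2.3,0,2],[3,0,2.7],[3,0,2.7],[3,0,2.7],[2.8,0,2.5],[2.2,0,2],[1.4,0,1.2],[0.8,0,0.7],[0.4,0,0.3],[0,0,0]],"twist":[[0.004,0,0.004],[0,0,0],[0,0,0],[0,0,0],[0,0,0],[0,0,0],[0,0,0],[0,0,0],[0,0,0],[0,0,0],[0,0,0]],"claw":[3.5,3.5,3.5,3.5,3.5,3.5,3.5,3.5,3.5,3.5,3.5]}'; python3 g.py .549 -.0685 .065 .475
```

```text
t: 60.65
ee_pos: [0.5479, -0.0696, 0.1221]
tcp_rot: [-1.571, 0.005, 0.47]
force: [0.8, -0.9, -1.0]
opening: 0.437
t 60.6 now [ 0.5479 -0.0696  0.1221] [-1.571  0.005  0.47 ] F [ 0.8 -0.9 -1. ] open 4.06
offset [0.17 5.71 0.05] twist [-0.    -0.005 -0.005] | offset if turned first [0.15 5.71 0.05]
```

```bash
python3 -m pendant '{"offset":[[0,1,0],[0,1.5,0],[0,1.3,0],[0,0.7,0],[0,0.3,0],[0,0,0]],"twist":[[0,0,-0.005],[0,0,0],[0,0,0],[0,0,0],[0,0,0],[0,0,0]],"claw":[3.5,3.5,3.5,3.5,3.5,3.5]}'; python3 g.py .549 -.0685 .064 .475
```

```text
t: 61.25
ee_pos: [0.5455, -0.0769, 0.0707]
tcp_rot: [-1.573, 0.0, 0.46]
force: [0.2, 0.3, -1.2]
opening: 0.436
t 61.2 now [ 0.5455 -0.0769  0.0707] [-1.573  0.     0.46 ] F [ 0.2  0.3 -1.2] open 4.05
offset [0.69 0.67 0.6 ] twist [ 0.002 -0.015 -0.   ] | offset if turned first [0.7  0.67 0.59]
```

```bash
python3 -m pendant '{"offset":[[0.5,0.1,0.5],[0.1,0.2,0],[0,0.2,0],[0,0.1,0],[0,0,0]],"twist":[[0,0,0],[0,0,0],[0,0,0],[0,0,0],[0,0,0]],"claw":[3.5,3.5,3.5,3.5,3.5]}'; python3 -m pendant '{"offset":[[0,0.2,0]],"twist":[[0,0,0]],"claw":[3.5]}';python3 g.py .549 -.0685 .064 .475
```

```text
t: 61.75
ee_pos: [0.5498, -0.0693, 0.0655]
tcp_rot: [-1.574, -0.002, 0.46]
force: [-1.2, 0.3, -2.7]
opening: 0.433
t: 61.85
ee_pos: [0.55, -0.0692, 0.0637]
tcp_rot: [-1.574, -0.002, 0.46]
force: [-0.2, 0.2, -1.2]
opening: 0.432
t 61.9 now [ 0.55   -0.0692  0.0637] [-1.574 -0.002  0.46 ] F [-0.2  0.2 -1.2] open 4.02
offset [-0.06 -0.03  0.11] twist [ 0.003 -0.015  0.002] | offset if turned first [-0.06 -0.03  0.11]
```

```bash
python3 -m pendant '{"offset":[[0,0.1,0],[0,0,0],[0,0,0],[0,0,0],[0,0,0],[0,-2,0],[0,-3.5,0],[0,-3.5,0],[0,-2,0],[0,0,-2],[0,0,-3],[0,0,-3]],"twist":[[0,0,0],[0,0,0],[0,0,0],[0,0,0],[0,0,0],[0,0,0],[0,0,0],[0,0,0],[0,0,0],[0,0,0],[0,0,0],[0,0,0]],"claw":[3.5,3.5,5.5,5.5,5.5,5.5,5.5,5.5,5.5,5.5,5.5,5.5]}';python3 -m pendant '{"offset":[[-3,0,-3],[-3,0,-3],[-3,0,-3],[-3,0,-3],[-2,0,-2],[0,0,0],[0,0,0]],"twist":[[0,0,0],[0,0,0],[0,0,0],[0,0,0],[0,0,0],[0,0,0],[0,0,0]],"claw":[5.5,5.5,5.5,5.5,5.5,5.5,5.5]}'
python3 - <<'E'
from h import *
s=camera("side");t=camera("top")
A=s["color"][100:400,130:390];B=t["color"][90:290,110:450]
W=np.zeros((520,800,3),np.uint8);W[:450,:390]=cv2.resize(A,(390,450),interpolation=2);W[:240,392:800]=cv2.resize(B,(408,240),interpolation=2)
W[245:505,400:790]=cv2.resize(t["color"][155:235,230:350],(390,260),interpolation=2)
cv2.imwrite("pics/j.png",W[:,:,::-1])
E
```

```text
t: 63.05
ee_pos: [0.5852, -0.1382, 0.1776]
tcp_rot: [-1.571, -0.003, 0.466]
force: [0.5, 1.7, 0.2]
opening: 0.594
t: 63.75
ee_pos: [0.5225, -0.3371, 0.1769]
tcp_rot: [-1.575, -0.003, 0.465]
force: [0.9, 0.7, 0.3]
opening: 0.594
```

View pics/j.png

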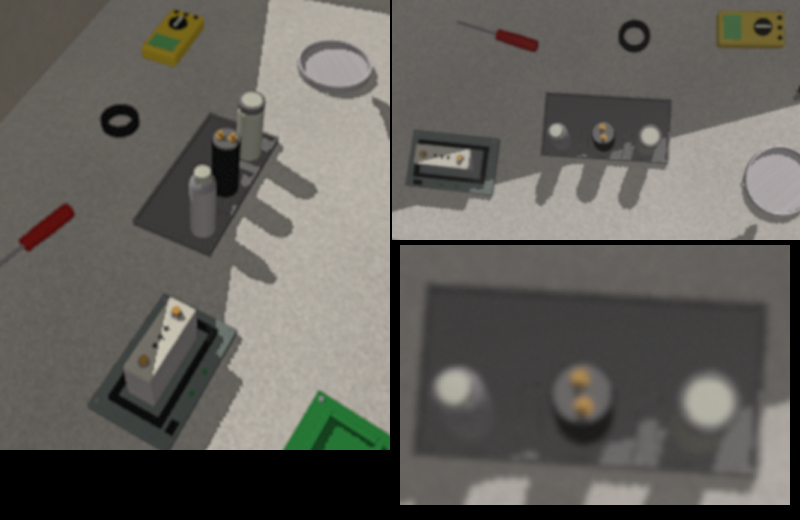

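All is in place: the three cans stand upright in their own bays, the module sits in the grey dock's pocket, the dish is empty, the bystanders have not moved, and the gripper is clear.

```bash
python3 -c "
from plant import *
print(job_done(), sense()['t'])"
```

```text
the job is handed in; nothing more can be done
the job is handed in; nothing more can be done
```

The job is done and handed in at about 64 s of the 144 s allowed.

I stood the canister, capacitor and spray can upright in the dish, and set the module in the grey dock. I then put the cans back in their original bays: spray can left, capacitor middle, canister right, as seen from the robot.

**Last checks**
- The final pictures from both cameras show all three cans upright in their bays, and the dish empty.
- The module is upright in the pocket. Its connector tops came out at 90 mm, against 91 mm expected when fully seated, and its centre is within 3 mm of the pocket's.
- The tape roll, screwdriver and meter look unmoved, and the gripper was clear of everything.

**What disagreed**
- **Module height:** my estimate of the height at which the module would touch the dock floor was about 8 mm too high. I went down in small steps until the wrist force rose to about 45 N, below the 120 N limit. I then eased off before letting go.
- **Canister:** putting it back showed no clear rise in force at touchdown. I let go at the height where it had been gripped, and it stands upright in the pictures.
- **First capacitor fit:** this came from a wrong network match. I discarded it and measured from features picked by hand in both views.

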